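# Scoop sample balls from a leaning jar into the ball gauge

## Robot

A 7-joint arm with a two-finger parallel gripper is mounted at the origin on the work surface. World frame = base frame: x ahead of the robot, y to its left, z up, the work surface at z = 0. Lengths are in m, angles in rad, forces in N, time in s.
With the tool pointing down it reaches from about 0.4 to 0.875 m from the base axis. Payload 4.4 kg.
Tool frame: the origin (TCP) lies at the very end of the fingers, on their centre line; the grasp point (between the pads) lies 19 mm behind it; y points along the fingers, z is the direction in which the jaws open and shut, and the axes are right-handed (so a half turn about y gives the same grasp; the last joint's range is limited). The gripper opens to 85 mm and grips with 20 to 120 N. Pads are 22 mm wide; open, the fingers measure 114 mm over their backs; the gripper's body (76 mm by 85 mm) begins 54 mm behind the grasp point. The pads swing forward as they close: fully open they stand 13 mm farther back than shut.
Start: joints at [-1.264, 0.628, 0.038, 1.517, -0.027, 0.996, -0.02], TCP at [0.237, 0.605, 0.205] pointing down, gripper open.
Joint ranges: [-3.06, 3.06], [-0.37, 2.12], [-1.25, 1.32], [0.18, 2.47], [-1.1, 4.24], [0.23, 1.98], [-2.94, 2.94]. Speed limits (rad/s): [2.57, 2.57, 3.14, 3.14, 3.14, 3.14, 3.14].

## Interface

Orientations are given as a unit quaternion [w, x, y, z].
In Python, from plant import sensors, cams, arm gives the robot as it stands.
- The arm moves only by the tool move_arm, never from a script. Its argument "increments" is a list that holds one entry, the list of rows, each a list of 5 numbers: the opening, from 0 (shut) to 1 (fully open), then the shift along the tool's x, y, z in mm, then the turn about the tool's y in degrees. A call has 1 to 20 rows; each row shifts and turns the pose as measured when the row begins, along the tool's axes as they then stand; what a row does not reach is not made up. A row lasts 1/10 s, in which the tool goes at most 50 mm and 8.59 degrees, less where a joint would pass 70% of its speed; a pose out of reach is approached as far as the arm can. A call is refused whole if a number of a shift passes 50 or a number of a turn 8.59, either way. A call with a gripper value outside its range is refused whole. The fingers move at their own pace and stop on an object; the grip force is fixed at half the most. Time passes only in rows, so rows that do not move let the fingers close. It gives the time, the measured TCP pose, the force and the opening at its end, in the units of the state.
- sensors.read_state(): the state, without advancing time (a new reading comes with each control period).
- cams.capture(name): name is "side" or "top" or "wrist"; returns a dict with "pixels" (384x512x3 uint8, blue, green, red), "fx", "fy", "cx", "cy" (pixels), "R" (3x3) and "t" (3): a world point X has camera coordinates R X + t. Camera axes: x right, y down, z forward; pixel columns grow to the right and rows downward; lengths in m; the calibration is good to about 2 mm. A picture is of the moment at which its call begins. There is no depth.
- arm.job_done(): hands the job in, once; it reports no verdict.
Trained networks look in a picture, given as the dict that the camera call returned (one of the last four; its "shot" number tells which), for a name from the list of things; names that differ only in an ending like _2 or _b are one class to them, and where a whole thing is asked for, a point or a joint stands for the part that bears it (a point fixed in the world has none). Each returns a list of dicts, best first, with "conf" (0 to 1); they miss things now and then, are a little off and sometimes report something else, mostly with a low value. They report only what shows in the picture. A call takes as long as a camera call. They do not tell look-alikes from the thing itself.
- cams.silhouettes(target, picture): "mask" (384x512 bool, what is visible of it) and "rect" ([left, top, width, height] in pixels, round what is visible of it).
- cams.place_of(target, picture): "point" ([row, column] in pixels: a listed point, or the origin of a listed thing).
The state is a dict: "time_s": time; "joints": joint angles; "joint_vel": joint speeds; "effort": joint torques, N m; "position": TCP position; "tcp_rot": TCP orientation; "wrist_force": force on the tool from outside, world axes, zero at the start; "ft_torque": the same for the moment, N m; "finger_gap": opening from 0.0 (shut) to 1.0 (fully open).
Only numpy, scipy, OpenCV 4.12 (cv2) and the standard library are available. Lean on these libraries where they do the work, as an engineer would, in place of code of your own. Each camera call takes 0.05 s, during which the arm holds its last target.

## Task

With the scoop from its stand, take at least three steel balls out of the leaning jar and tip them into the blue feed hopper of the ball gauge, so that they roll into its catch tray, spilling none and without touching the balls with the gripper. Then put the scoop back in its stand the way it stood, let go of it, and start the gauge by pressing its green button right down. Leave the other things on the bench where they are.

Things in the scene. Friction and masses are not known exactly. Their poses are not given: they have to be found in the camera images.
- scoop: steel scoop, starting upright in its stand. Origin: foot of the shaft; z up the shaft (8 x 10 mm); the bowl opens to -x. Orange grip bar 12 mm thick (x), 24 wide (y), 115 to 187 mm above the origin. Bowl 52 mm wide, 24 to 30 high, floor 2 mm thick rising 10 degrees from the origin to a lip (36 mm wide) 50 mm ahead of the shaft; it reaches 6 mm behind the shaft axis
- scoop_bowl (a point): middle of the scoop's bowl, 26 mm ahead of the shaft axis, 12 mm above the scoop's origin. Shaft upright: balls stay in; leaning 10 degrees to the front: bowl floor level; leaning more: it empties
- stand: fixed grey open-topped box holding the scoop; origin on the table under its centre. Pocket 61 mm (x) by 62 mm (y) inside, rim 50 mm high; its rubber floor slopes 10 degrees, high at -x, so the scoop stands upright in it with its bowl to the stand's -x
- stand_seat (a point): where the scoop's origin sits in the stand: on the pocket's floor, 22 mm behind (+x) the pocket centre, 12 mm above the table
- jar: fixed clear round jar in a blue cradle, its axis leaning 25 degrees from vertical to the body's -x (to the robot, give or take yaw). Origin on the table; centre of the outer base 45 mm above it. Inside: flat floor to 57 mm from the axis, then a 45 degree bevel to the wall at 66 mm; shoulder from 62 mm above the floor narrows to the mouth. Wall 4 mm, top 145 mm above the table. Balls lie in the low -x corner
- jar_mouth (a point): centre of the jar's mouth (46 mm inner radius) at the top of its rim, 83 mm from the floor along the leaning axis
- jar_floor (a point): centre of the jar's inner floor
- jar_inside (a point): centre of the jar's inside, 33 mm along the axis from the floor
- gauge: fixed ball gauge, origin on the table. Blue feed hopper, inside 104 mm (x) by 100 mm (y), rim 88 mm high, over a chute that rolls the balls out under its -x wall into an open aluminium catch tray reaching x = -146 mm (walls 45 mm high). At x = 55 to 125 mm a white housing 85 mm high, button on top
- catch_tray (a point): middle of the catch tray, 30 mm above the table, where the balls end up
- hopper_mouth (a point): centre of the hopper's opening, at its rim
- start_button (a joint): green start button, 30 mm across, on top of the white housing; 0 = up, 0.006 m = fully pressed (about 5 N), springs back
- start_button_top (a point): centre of the button's top face; press straight down
- ball0: polished, slippery steel ball, 15 mm across, 14 g; origin at its centre
- ball1: polished, slippery steel ball, 15 mm across, 14 g; origin at its centre
- ball2: polished, slippery steel ball, 15 mm across, 14 g; origin at its centre
- ball3: polished, slippery steel ball, 15 mm across, 14 g; origin at its centre
- ball4: polished, slippery steel ball, 15 mm across, 14 g; origin at its centre
- ring_gauge: steel ring gauge lying flat, 60 mm across, 18 high; bystander, to be left alone
- v_block: dark steel V-block, 50 x 45 x 34 mm; bystander, to be left alone
- gauge_block_case: flat wooden case, 90 x 130 x 30 mm; bystander, to be left alone
- oil_bottle: small yellow bottle, 44 mm across, 90 high; bystander, to be left alone
- test_shaft: upright steel cylinder, 28 mm across, 60 high; bystander, to be left alone
- brush: hand brush lying flat; bystander, to be left alone
Mind the look-alikes: they are no part of the job. Several things have the shape of the stand; the one meant has the colours described above.

How it is judged:
By the outcome, as a careful person would: the job done as asked, in the order asked, and still so for the second after the job is handed in, with the robot touching nothing.
It also fails if it takes over 72 s, if anything falls off the work surface, if the arm or the gripper's body presses on something with over 40 N, if the wrist force passes 120 N, or if a joint passes its speed limit or range.

## Working session

There is one attempt and no reset: what is moved stays moved. The work goes in short steps, Python scripts to look and compute and a tool call to move; the robot and the scene stay as the last step left them, time stands still between calls to the robot, and variables do not carry over. Pictures are saved under pics/ and viewed, and the job is handed in when it is done.

Besides the shell and the picture viewer there is one more tool, called after "Request:" as name(argument=value, ...) on one line, values as JSON. move_arm: Moves the arm, as the interface text tells. Its arguments: {"type":"object","properties":{"increments":{"type":"array"}},"required":["increments"]}

```bash
ls; mkdir -p pics; cat > h.py <<'E'
import numpy as np, cv2
from plant import sensors, cams, arm
def cap(n,fn=None):
    p=cams.capture(n)
    if fn: cv2.imwrite('pics/'+fn,np.asarray(p['pixels']))
    return p
def ray(p,rc):
    R=np.array(p['R']);t=np.array(p['t'])
    d=R.T@np.array([(rc[1]-p['cx'])/p['fx'],(rc[0]-p['cy'])/p['fy'],1.]);return -R.T@t,d/np.linalg.norm(d)
def proj(p,X):
    c=np.array(p['R'])@np.array(X)+np.array(p['t']);return (p['cy']+p['fy']*c[1]/c[2],p['cx']+p['fx']*c[0]/c[2])
def atz(p,rc,z):
    o,d=ray(p,rc);return o+d*(z-o[2])/d[2]
def tri(rs):
    A=np.zeros((3,3));b=np.zeros(3)
    for o,d in rs:
        M=np.eye(3)-np.outer(d,d);A+=M;b+=M@o
    X=np.linalg.solve(A,b);return X,[np.linalg.norm((np.eye(3)-np.outer(d,d))@(X-o)) for o,d in rs]
def Rq(q):
    w,x,y,z=q
    from scipy.spatial.transform import Rotation as r
    return r.from_quat([x,y,z,w]).as_matrix()
E
python3 - <<'E'
from h import *
np.set_printoptions(precision=4,suppress=True)
s=sensors.read_state();print({k:np.round(v,3) for k,v in s.items()});print(Rq(s['tcp_rot']))
P={n:cap(n,n+'0.png') for n in ('top','side')}
for n in P:
    p=P[n];print(n,p['fx'],-np.array(p['R']).T@np.array(p['t']))
    for t in ['scoop','scoop_bowl','stand','stand_seat','jar','jar_mouth','jar_floor','gauge','catch_tray','hopper_mouth','start_button_top','ball0']:
        print(t,[(np.round(r['point'],1).tolist(),round(r['conf'],2)) for r in cams.place_of(t,p)][:6])
E
```

```text
pics
{'time_s': np.float64(0.0), 'joints': array([-1.264,  0.629,  0.038,  1.518, -0.027,  0.996, -0.02 ]), 'joint_vel': array([ 0.001,  0.   , -0.   , -0.002,  0.001,  0.002, -0.002]), 'effort': array([  0.   , -56.34 ,   1.226, -19.344,   0.011,   0.011,   0.   ]), 'position': array([0.236, 0.605, 0.204]), 'tcp_rot': array([-0.694,  0.696, -0.131,  0.131]), 'wrist_force': array([-0.155,  0.191, -0.181]), 'ft_torque': array([ 0.012,  0.012, -0.03 ]), 'finger_gap': np.float64(0.999)}
[[ 0.9313 -0.0007  0.3642]
 [-0.3642 -0.0018  0.9313]
 [ 0.     -1.     -0.002 ]]
top 484.1552404089076 [ 0.4375 -0.1647  1.907 ]
scoop []
scoop_bowl [([196.9, 269.9], 0.64)]
stand [([244.7, 280.0], 0.8), ([198.1, 275.5], 0.69), ([197.1, 369.5], 0.67), ([207.6, 318.1], 0.61)]
stand_seat [([241.2, 281.9], 0.89), ([194.0, 276.4], 0.81), ([205.0, 315.3], 0.75), ([196.2, 372.1], 0.57), ([197.4, 274.0], 0.45)]
jar [([174.6, 196.7], 0.67)]
jar_mouth [([181.1, 196.8], 0.95)]
jar_floor [([175.1, 197.4], 0.9)]
gauge [([208.8, 130.8], 0.59)]
catch_tray [([239.9, 131.4], 0.69), ([225.2, 185.3], 0.47)]
hopper_mouth [([210.6, 121.3], 0.64), ([178.8, 195.9], 0.2)]
start_button_top [([185.5, 121.2], 0.51)]
ball0 []
side 360.16835092041407 [0.4627 0.8507 0.739 ]
scoop [([198.1, 260.1], 0.68)]
scoop_bowl [([198.4, 266.7], 0.77)]
stand [([155.8, 271.4], 0.79), ([201.3, 261.0], 0.78), ([179.6, 276.8], 0.66), ([199.4, 309.8], 0.61)]
stand_seat [([154.0, 264.3], 0.85), ([194.3, 306.2], 0.82), ([195.5, 257.5], 0.81), ([180.0, 270.6], 0.66)]
jar [([256.2, 226.7], 0.56)]
jar_mouth [([223.3, 236.1], 0.66)]
jar_floor [([241.5, 224.6], 0.56), ([197.3, 267.4], 0.2)]
gauge [([332.5, 266.0], 0.61)]
catch_tray [([325.5, 309.3], 0.98)]
hopper_mouth [([310.5, 263.1], 0.66)]
start_button_top [([303.8, 219.5], 0.42)]
ball0 []
```

```bash
python3 - <<'E'
import cv2
a=cv2.imread('pics/top0.png');cv2.imwrite('pics/top0b.png',cv2.resize(a[130:330,60:420],None,fx=2.2,fy=2.2,interpolation=cv2.INTER_CUBIC))
a=cv2.imread('pics/side0.png');cv2.imwrite('pics/side0b.png',cv2.resize(a[100:384,120:440],None,fx=2.1,fy=2.1,interpolation=cv2.INTER_CUBIC))
E
```

```text
(no output)
```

View pics/top0b.png

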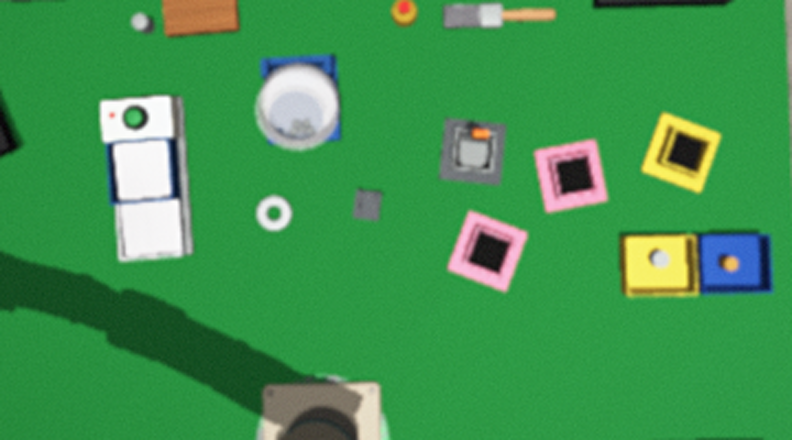

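View pics/side0b.png

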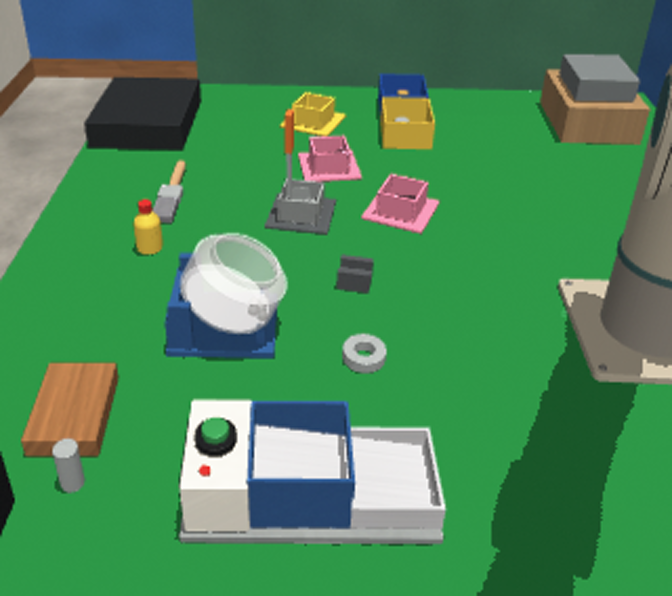

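The grey stand, at top pixel (198,275) (crop 473,150), holds the orange-gripped scoop. The pink stands at crop (572,175) and (488,250) and the yellow one at (683,152) are look-alikes. Next I'll measure the poses.

```bash
cat > m.py <<'E'
from h import *
np.set_printoptions(precision=4,suppress=True)
T=cap('top');S=cap('side')
def both(t,z=None):
    a=cams.place_of(t,T);b=cams.place_of(t,S);best=[]
    for i in a:
        for j in b:
            X,e=tri([ray(T,i['point']),ray(S,j['point'])])
            if max(e)<.012: best.append((round(i['conf'],2),round(j['conf'],2),X,round(max(e),4)))
    print(t,*best,sep='\n   ')
for t in ['scoop','scoop_bowl','stand','stand_seat','jar','jar_mouth','jar_floor','jar_inside','gauge','catch_tray','hopper_mouth','start_button_top','ring_gauge','v_block']: both(t)
E
python3 m.py
```

```text
scoop
   (0.54, 0.78, array([ 0.5278, -0.2789,  0.0217]), np.float64(0.0019))
scoop_bowl
   (0.73, 0.52, array([ 0.5093, -0.271 ,  0.0301]), np.float64(0.0003))
   (0.22, 0.52, array([ 0.512 , -0.2688,  0.0316]), np.float64(0.0024))
stand
   (0.86, 0.64, array([ 0.4946, -0.6588, -0.002 ]), np.float64(0.0006))
   (0.67, 0.64, array([ 0.4935, -0.2639,  0.1921]), np.float64(0.0068))
   (0.67, 0.57, array([ 0.5081, -0.2752, -0.0044]), np.float64(0.0007))
   (0.66, 0.9, array([ 0.4621, -0.4464,  0.0047]), np.float64(0.0011))
   (0.62, 0.7, array([ 0.3335, -0.295 , -0.0014]), np.float64(0.002))
stand_seat
   (0.97, 0.71, array([ 0.517 , -0.2713,  0.2008]), np.float64(0.0096))
   (0.97, 0.59, array([ 0.5418, -0.2823,  0.0184]), np.float64(0.0057))
   (0.93, 0.71, array([ 0.5195, -0.6532,  0.0169]), np.float64(0.003))
   (0.69, 0.71, array([ 0.5144, -0.261 ,  0.2056]), np.float64(0.0075))
   (0.69, 0.59, array([ 0.5387, -0.2707,  0.0258]), np.float64(0.0078))
   (0.61, 0.7, array([ 0.3491, -0.3015,  0.0157]), np.float64(0.001))
jar
   (0.77, 0.62, array([0.614 , 0.0262, 0.0005]), np.float64(0.0058))
jar_mouth
   (0.95, 0.61, array([0.5637, 0.0167, 0.1199]), np.float64(0.0008))
jar_floor
   (0.73, 0.81, array([0.6105, 0.0318, 0.0626]), np.float64(0.0058))
jar_inside
   (0.55, 0.6, array([0.5837, 0.0324, 0.098 ]), np.float64(0.0057))
gauge
   (0.68, 0.63, array([0.4788, 0.2952, 0.0082]), np.float64(0.0018))
catch_tray
   (0.89, 0.84, array([0.37  , 0.2863, 0.0244]), np.float64(0.0009))
hopper_mouth
   (0.86, 0.97, array([0.4855, 0.2964, 0.0795]), np.float64(0.0026))
   (0.86, 0.7, array([0.4878, 0.3114, 0.02  ]), np.float64(0.002))
start_button_top
   (0.43, 0.65, array([0.574 , 0.2977, 0.0971]), np.float64(0.0057))
ring_gauge
   (0.73, 0.88, array([0.4083, 0.0899, 0.0217]), np.float64(0.0032))
v_block
   (0.51, 0.79, array([ 0.4166, -0.0873,  0.0163]), np.float64(0.0027))
```

Request:
move_arm(increments=[[[1,36,-14,-22,0],[1,36,-14,-22,0],[1,36,-14,-22,0],[1,36,-14,-22,0],[1,36,-14,-22,0],[1,36,-14,-22,0],[1,36,-14,-22,0],[1,36,-14,-22,0],[1,36,-14,-22,0],[1,19,0,-41,0],[1,19,0,-41,0],[1,19,0,-41,0],[1,19,0,-41,0],[1,19,0,-41,0],[1,19,0,-41,0],[1,19,0,-41,0]]])

```text
time_s: 4.4
position: [0.4979, -0.0277, 0.335]
tcp_rot: [0.698, -0.693, 0.124, -0.128]
wrist_force: [-0.1, -0.6, 0.6]
finger_gap: 1.0
```

```bash
python3 - <<'E'
from h import *
s=sensors.read_state();print(s['position'],s['joints'],s['time_s']);print(Rq(s['tcp_rot']))
p=cap('wrist','w1.png');print(p['fx'],-np.array(p['R']).T@np.array(p['t']),p['R'])
E
```

```text
[ 0.49788208 -0.02768702  0.33504773] [-0.16253079  0.27577052  0.21950258  1.74662144 -0.07263208  1.11981725
  1.29324783] 4.4
[[ 0.93666792  0.00699032  0.35014903]
 [-0.35018922  0.00570168  0.93666162]
 [ 0.00455113 -0.99995931  0.00778851]]
264.6640809424613 [ 0.42822664 -0.00282208  0.50335498] [[ 0.34988671  0.93676147  0.00756576]
 [ 0.89579085 -0.33692526  0.28989675]
 [ 0.27411321 -0.09465368 -0.95702802]]
```

View pics/w1.png

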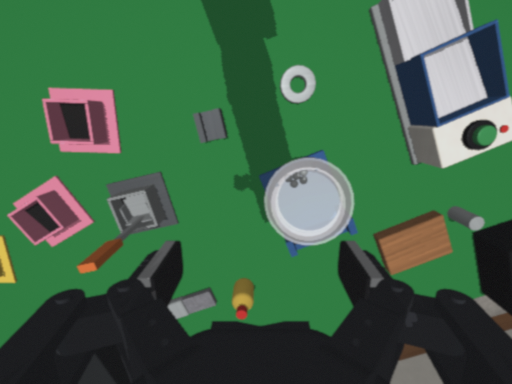

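```bash
python3 - <<'E'
import cv2
a=cv2.imread('pics/w1.png')
b=cv2.resize(a[150:280,60:190],None,fx=5,fy=5,interpolation=cv2.INTER_CUBIC)[:600]
c=cv2.resize(a[140:260,250:370],None,fx=5,fy=5,interpolation=cv2.INTER_CUBIC)
cv2.imwrite('pics/w1b.png',b);cv2.imwrite('pics/w1c.png',c)
E
```

```text
(no output)
```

View pics/w1b.png

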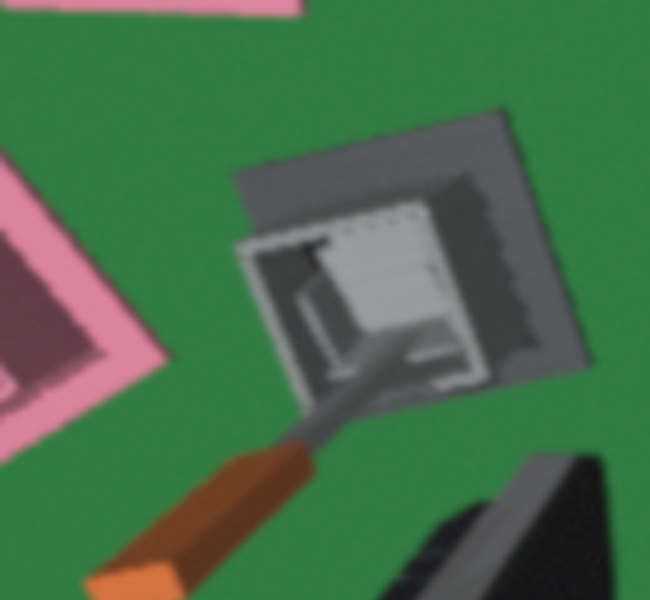

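View pics/w1c.png

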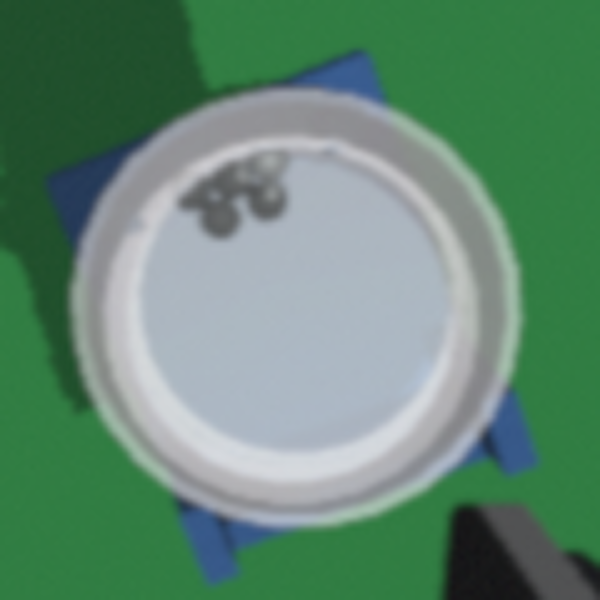

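```bash
python3 - <<'E'
from h import *
import json
np.set_printoptions(precision=4,suppress=True)
p=cams.capture('wrist')
def pr(l,pts,z):
    X=np.array([atz(p,(y,x),z) for x,y in pts]);print(l,z);print(X[:,:2])
    for a,b in zip(X[:-1],X[1:]): d=b-a;print('   len %.4f ang %.2f'%(np.linalg.norm(d),np.degrees(np.arctan2(d[1],d[0]))))
    print('  mean',X.mean(0))
C=lambda L,o:[(x/5+o[0],y/5+o[1]) for x,y in L]
pr('base',C([(235,173),(503,108),(592,362)],(60,150)),0.004)
pr('rim',C([(240,245),(425,203),(488,375),(308,410)],(60,150)),0.05)
pr('bartop',C([(80,585),(180,560)],(60,150)),0.199)
pr('cradle',C([(48,180),(365,52)],(250,140)),0.0)
pr('cradle',C([(48,180),(365,52)],(250,140)),0.02)
pr('posts',C([(220,580),(530,465)],(250,140)),0.05)
pr('gauge base edge',[(373,10),(417,163)],0.0)
pr('housing/hopper rim',[(399,66),(498,24)],0.088)
pr('housing',[(414,123),(512,100)],0.088)
for t in ['jar','jar_mouth','jar_floor','jar_inside','hopper_mouth','start_button_top','stand','stand_seat','scoop','ball0']:
    r=cams.place_of(t,p);print(t,[(np.round(q['point'],1).tolist(),round(q['conf'],2)) for q in r])
    for z in {'jar':[0],'jar_mouth':[.124],'jar_floor':[.0486],'jar_inside':[.0785],'hopper_mouth':[.088],'start_button_top':[.093],'stand':[0],'stand_seat':[.012],'scoop':[.012],'ball0':[.035]}[t]:
        for q in r[:6]: print('    ',atz(p,q['point'],z))
E
```

```text
base 0.004
[[ 0.4431 -0.3363]
 [ 0.4578 -0.227 ]
 [ 0.5649 -0.242 ]]
   len 0.1103 ang 82.35
   len 0.1082 ang -7.99
  mean [ 0.4886 -0.2684  0.004 ]
rim 0.05
[[ 0.4657 -0.3185]
 [ 0.4758 -0.249 ]
 [ 0.5431 -0.259 ]
 [ 0.5314 -0.3284]]
   len 0.0703 ang 81.74
   len 0.0680 ang -8.50
   len 0.0703 ang -99.56
  mean [ 0.504  -0.2887  0.05  ]
bartop 0.199
[[ 0.5199 -0.3052]
 [ 0.5229 -0.2768]]
   len 0.0285 ang 83.90
  mean [ 0.5214 -0.291   0.199 ]
cradle 0.0
[[ 0.5353 -0.0532]
 [ 0.5325  0.0765]]
   len 0.1297 ang 91.27
  mean [0.5339 0.0117 0.    ]
cradle 0.02
[[ 0.5311 -0.0515]
 [ 0.5283  0.0731]]
   len 0.1246 ang 91.27
  mean [0.5297 0.0108 0.02  ]
posts 0.05
[[ 0.6957 -0.0442]
 [ 0.6919  0.08  ]]
   len 0.1242 ang 91.79
  mean [0.6938 0.0179 0.05  ]
gauge base edge 0.0
[[0.343  0.2206]
 [0.6206 0.2377]]
   len 0.2781 ang 3.51
  mean [0.4818 0.2291 0.    ]
housing/hopper rim 0.088
[[0.4387 0.1979]
 [0.4359 0.3359]]
   len 0.1380 ang 91.14
  mean [0.4373 0.2669 0.088 ]
housing 0.088
[[0.5245 0.202 ]
 [0.5443 0.3439]]
   len 0.1433 ang 82.09
  mean [0.5344 0.273  0.088 ]
jar [([195.
[... 660 characters left out ...]
[133.0, 90.4], 0.97), ([224.0, 66.6], 0.69), ([213.0, 151.7], 0.63), ([83.0, 305.2], 0.49), ([175.4, 309.6], 0.19)]
     [ 0.3479 -0.309   0.012 ]
     [ 0.4848 -0.449   0.012 ]
     [ 0.5255 -0.2787  0.012 ]
     [0.4086 0.08   0.012 ]
     [0.566  0.0368 0.012 ]
scoop [([215.2, 150.3], 0.86), ([197.8, 317.8], 0.31)]
     [ 0.5286 -0.2835  0.012 ]
     [0.6142 0.0378 0.012 ]
ball0 [([177.5, 303.0], 0.59), ([169.3, 310.5], 0.54), ([171.8, 296.8], 0.49), ([178.0, 307.1], 0.45), ([216.5, 148.2], 0.43), ([169.6, 304.3], 0.37)]
     [0.5589 0.0221 0.035 ]
     [0.5495 0.0395 0.035 ]
     [0.5449 0.015  0.035 ]
     [0.5625 0.0288 0.035 ]
     [ 0.5249 -0.2757  0.035 ]
     [0.5459 0.0289 0.035 ]
```

Request:
move_arm(increments=[[[1,16,0,-42,-2.5],[1,16,0,-42,-2.5],[1,16,0,-42,-2.5],[1,16,0,-42,-2.5],[1,16,0,-42,-2.5],[1,0,0,0,0],[1,0,0,0,0]]])

```text
time_s: 5.7
position: [0.5241, -0.2504, 0.3322]
tcp_rot: [0.708, -0.703, 0.039, -0.043]
wrist_force: [-0.5, 1.4, -0.2]
finger_gap: 1.002
```

```bash
python3 - <<'E'
from h import *
s=sensors.read_state();print(s['position'],s['joints'],s['time_s']);print(Rq(s['tcp_rot']))
p=cap('wrist','w2.png');import pickle;pickle.dump(p,open('w2.pkl','wb'))
for t,z in [('stand',0),('scoop',.012),('stand_seat',.012)]:
    for q in cams.place_of(t,p): print(t,q['conf'],q['point'],atz(p,q['point'],z))
E
```

```text
[ 0.52411137 -0.25040798  0.33215259] [ 0.2438691   0.41952869  0.24301912  1.54058291 -0.11522138  1.1921383
  1.96392511] 5.7
[[ 0.99327436  0.00630598  0.11561265]
 [-0.11565452  0.00673522  0.99326667]
 [ 0.00548484 -0.99995743  0.00741923]]
stand 0.91 [44.4, 215.9] [ 0.3295049 -0.2997112  0.       ]
stand 0.76 [133.5, 146.1] [ 0.45912927 -0.45097565  0.        ]
stand 0.63 [166.8, 47.0] [ 0.49786534 -0.65237886  0.        ]
stand 0.56 [147.0, 245.1] [ 0.50464786 -0.27342626  0.        ]
stand_seat 0.95 [147.9, 147.7] [ 0.4843374  -0.44922357  0.012     ]
stand_seat 0.87 [163.5, 241.0] [ 0.53258343 -0.28425901  0.012     ]
stand_seat 0.67 [54.6, 213.2] [ 0.34678096 -0.30525227  0.012     ]
stand_seat 0.62 [178.8, 42.7] [ 0.51785759 -0.65845082  0.012     ]
stand_seat 0.59 [162.5, 420.2] [0.56971736 0.04811382 0.012     ]
```

View pics/w2.png

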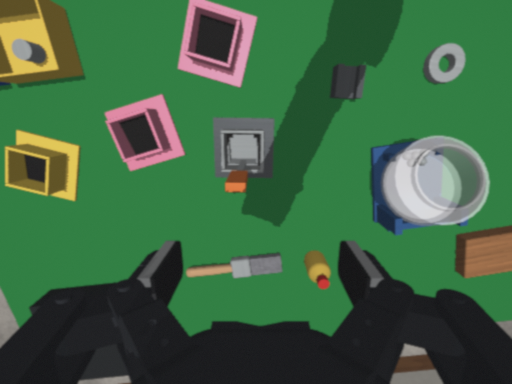

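```bash
python3 - <<'E'
import cv2
a=cv2.imread('pics/w2.png')
cv2.imwrite('pics/w2b.png',cv2.resize(a[105:205,195:295],None,fx=6,fy=6,interpolation=cv2.INTER_CUBIC))
E
```

```text
(no output)
```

View pics/w2b.png

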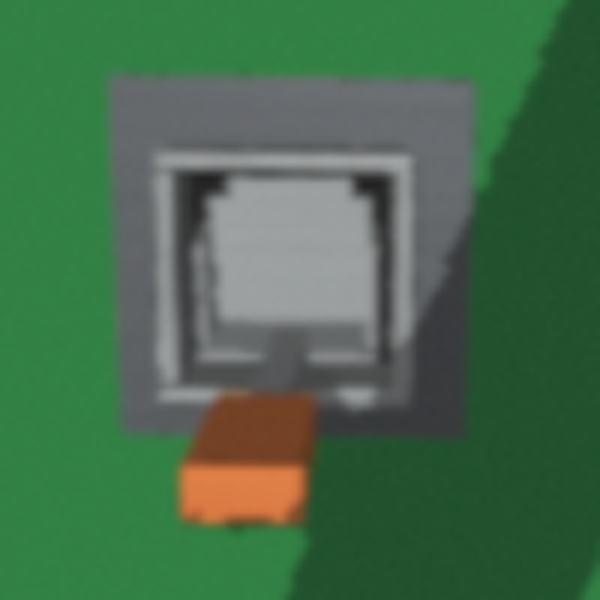

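```bash
cat > pr.py <<'E'
from h import *
import pickle,sys
np.set_printoptions(precision=4,suppress=True)
def pr(p,l,pts,z):
    X=np.array([atz(p,(y,x),z) for x,y in pts]);print(l,z);print(X[:,:2])
    for a,b in zip(X[:-1],X[1:]): d=b-a;print('   len %.4f ang %.2f'%(np.linalg.norm(d),np.degrees(np.arctan2(d[1],d[0]))))
    print('  mean',X.mean(0))
E
python3 - <<'E'
from pr import *
p=pickle.load(open('w2.pkl','rb'));C=lambda L:[(x/6+195,y/6+105) for x,y in L]
pr(p,'base',C([(110,76),(474,80),(465,436),(124,432)]),.004)
pr(p,'rim',C([(155,152),(412,155),(408,403),(160,400)]),.05)
pr(p,'bartop',C([(181,465),(307,465),(303,522),(181,522)]),.199)
pr(p,'bowl rear top',C([(195,358),(365,358)]),.04)
s=np.array(p['R']);print(-s.T@np.array(p['t']))
E
```

```text
base 0.004
[[ 0.4458 -0.323 ]
 [ 0.4596 -0.2148]
 [ 0.5682 -0.2286]
 [ 0.5541 -0.3367]]
   len 0.1091 ang 82.77
   len 0.1095 ang -7.25
   len 0.1090 ang -97.41
  mean [ 0.5069 -0.2758  0.004 ]
rim 0.05
[[ 0.4675 -0.3066]
 [ 0.4765 -0.2363]
 [ 0.5456 -0.2453]
 [ 0.5364 -0.3162]]
   len 0.0708 ang 82.70
   len 0.0697 ang -7.34
   len 0.0715 ang -97.42
  mean [ 0.5065 -0.2761  0.05  ]
bartop 0.199
[[ 0.5212 -0.2899]
 [ 0.5241 -0.2654]
 [ 0.5355 -0.2677]
 [ 0.5327 -0.2916]]
   len 0.0246 ang 83.27
   len 0.0116 ang -11.38
   len 0.0241 ang -96.75
  mean [ 0.5284 -0.2787  0.199 ]
bowl rear top 0.04
[[ 0.5272 -0.3057]
 [ 0.533  -0.2563]]
   len 0.0497 ang 83.30
  mean [ 0.5301 -0.281   0.04  ]
[ 0.4504 -0.2428  0.5004]
```

Request:
move_arm(increments=[[[1,6.5,0,-28.5,0.6],[1,0,40,0,0],[1,0,40,0,0],[1,0,40,0,0],[1,0,40,0,0],[1,0,20,0,0],[1,0,0,0,0]]])

```text
time_s: 6.6
position: [0.5358, -0.2663, 0.1512]
tcp_rot: [0.709, -0.703, 0.032, -0.044]
wrist_force: [-0.7, 0.7, -0.7]
finger_gap: 1.002
```

```bash
cat > st.py <<'E'
from h import *
np.set_printoptions(precision=4,suppress=True)
s=sensors.read_state();R=Rq(s['tcp_rot'])
print('t',round(float(s['time_s']),2),'pos',s['position'],'gap',round(float(s['finger_gap']),3),'F',np.array(s['wrist_force']),'T',np.array(s['ft_torque']))
print('jawang %.2f'%np.degrees(np.arctan2(R[1,2],R[0,2])),'ydir',R[:,1],'j7 %.2f'%s['joints'][6])
def goto(x,y,z,ang=None,r=R):
    d=R.T@(np.array([x,y,z])-s['position']);print('shift mm',np.round(d*1000,1), '' if ang is None else 'turn %.1f'%(np.degrees(np.arctan2(R[1,2],R[0,2]))-ang))
E
python3 - <<'E'
from st import *
goto(.5284,-.2787,.15,82.8)
E
```

```text
t 6.6 pos [ 0.5358 -0.2663  0.1512] gap 1.002 F [-0.7052  0.6641 -0.6817] T [ 0.0485 -0.013   0.0405]
jawang 83.90 ydir [ 0.0172  0.0078 -0.9998] j7 2.05
shift mm [ -6.1   0.9 -13.1] turn 1.1
```

Request:
move_arm(increments=[[[1,-6.5,1,-13.5,1.1],[1,0,0,0,0],[1,0,0,0,0]]])

```text
time_s: 6.9
position: [0.5295, -0.2793, 0.1531]
tcp_rot: [0.708, -0.703, 0.037, -0.051]
wrist_force: [0.6, -0.2, -0.0]
finger_gap: 0.997
```

```bash
python3 - <<'E'
from st import *
goto(.5284,-.2787,.15,82.8)
p=cap('wrist','w3.png')
E
```

```text
t 6.9 pos [ 0.5295 -0.2793  0.1531] gap 0.997 F [ 0.6081 -0.2224 -0.0212] T [-0.0046 -0.0141 -0.0243]
jawang 82.87 ydir [ 0.0213  0.0063 -0.9998] j7 2.06
shift mm [-1.2  3.1  0.4] turn 0.1
```

View pics/w3.png

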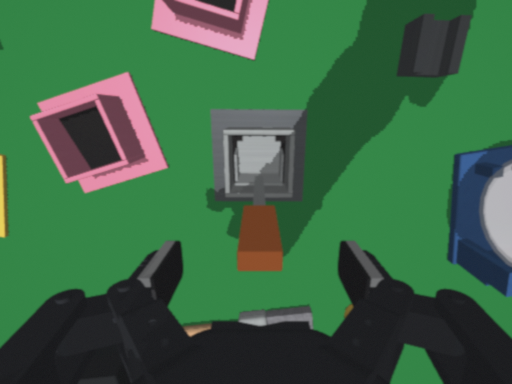

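Request:
move_arm(increments=[[[0,0,0,0,0],[0,0,0,0,0],[0,0,0,0,0],[0,0,0,0,0],[0,0,0,0,0],[0,0,0,0,0]]])

```text
time_s: 7.55
position: [0.5312, -0.2805, 0.1562]
tcp_rot: [0.708, -0.704, 0.035, -0.053]
wrist_force: [0.5, 0.3, 0.0]
finger_gap: 0.262
```

```bash
python3 - <<'E'
from st import *
p=cap('wrist','w4.png')
E
```

```text
t 7.55 pos [ 0.5312 -0.2805  0.1562] gap 0.262 F [0.5195 0.2562 0.0006] T [-0.01    0.0376 -0.0697]
jawang 82.86 ydir [ 0.0266  0.0036 -0.9996] j7 2.06
```

View pics/w4.png

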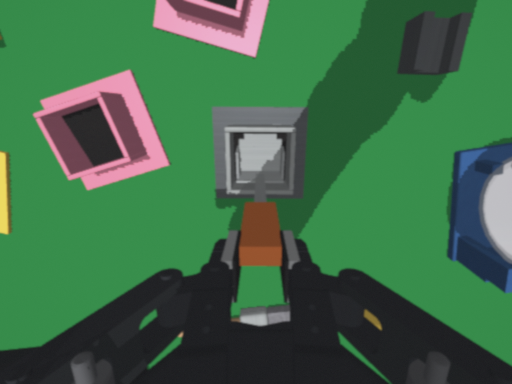

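Request:
move_arm(increments=[[[0,0,-11,0,0],[0,0,-11,0,0],[0,-10,0,0,0],[0,-10,0,0,0]]])

```text
time_s: 8.0
position: [0.5128, -0.2783, 0.1801]
tcp_rot: [0.707, -0.704, 0.033, -0.055]
wrist_force: [2.2, 0.2, 0.8]
finger_gap: 0.263
```

```bash
python3 - <<'E'
from st import *
p=cap('wrist','w5.png');q=cap('side','s5.png')
a=cv2.resize(q['pixels'][120:260,200:330],None,fx=4,fy=4,interpolation=cv2.INTER_CUBIC);cv2.imwrite('pics/s5b.png',a)
E
```

```text
t 8.0 pos [ 0.5128 -0.2783  0.1801] gap 0.263 F [2.1555 0.2373 0.7559] T [-0.0405 -0.9014  0.0192]
jawang 82.92 ydir [ 0.0316  0.0018 -0.9995] j7 2.07
```

View pics/w5.png

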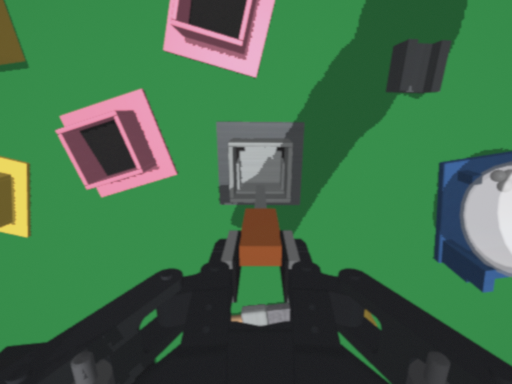

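View pics/s5b.png

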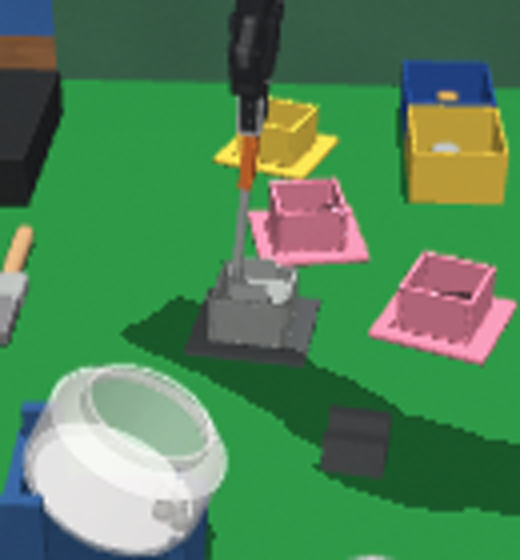

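Request:
move_arm(increments=[[[0,-12,2,0,0],[0,-12,2,0,0],[0,-12,2,0,0],[0,-12,2,0,0]]])

```text
time_s: 8.5
position: [0.4679, -0.2733, 0.1719]
tcp_rot: [0.706, -0.705, 0.029, -0.058]
wrist_force: [2.9, 1.1, 0.0]
finger_gap: 0.261
```

```bash
python3 - <<'E'
from st import *
q=cap('side','s6.png')
a=cv2.resize(q['pixels'][110:230,200:330],None,fx=4,fy=4,interpolation=cv2.INTER_CUBIC);cv2.imwrite('pics/s6b.png',a)
E
```

```text
t 8.5 pos [ 0.4679 -0.2733  0.1719] gap 0.261 F [2.9422 1.0873 0.0445] T [-0.116  -1.012  -0.0055]
jawang 82.92 ydir [ 0.0407 -0.0017 -0.9992] j7 2.11
```

View pics/s6b.png

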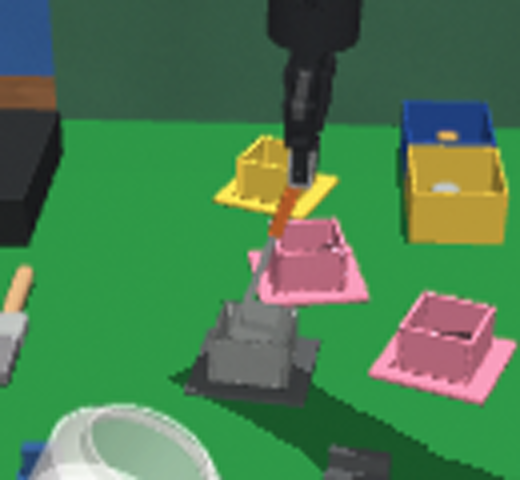

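Request:
move_arm(increments=[[[0,-12,0,0,0],[0,-12,0,0,0],[0,-12,0,0,0],[0,-12,0,0,0]]])

```text
time_s: 8.95
position: [0.4185, -0.2669, 0.1693]
tcp_rot: [0.706, -0.705, 0.029, -0.058]
wrist_force: [3.4, -1.1, -1.6]
finger_gap: 0.257
```

```bash
python3 - <<'E'
from st import *
q=cap('side','s7.png')
a=cv2.resize(q['pixels'][110:230,200:330],None,fx=4,fy=4,interpolation=cv2.INTER_CUBIC);cv2.imwrite('pics/s7b.png',a)
E
```

```text
t 8.95 pos [ 0.4185 -0.2669  0.1693] gap 0.257 F [ 3.4486 -1.0644 -1.6099] T [-0.1846 -0.9495 -0.0379]
jawang 82.93 ydir [ 0.042  -0.002  -0.9991] j7 2.15
```

View pics/s7b.png

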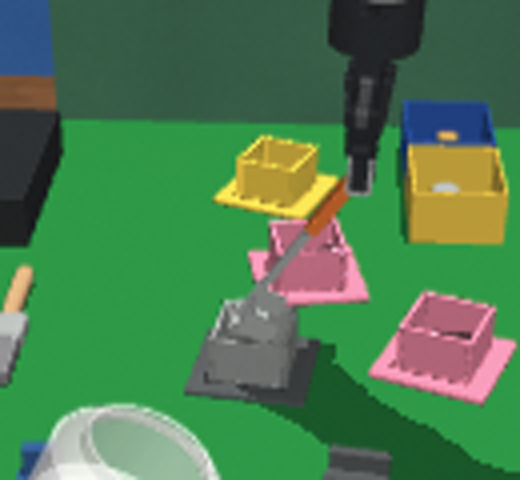

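Request:
move_arm(increments=[[[0,1,-30,0,0],[0,1,-35,0,0],[0,0,-35,0,0],[0,0,-35,0,0],[0,12,0,41,-1.5],[0,12,0,41,-1.5],[0,12,0,41,-1.5],[0,12,0,41,-1.5],[0,12,0,41,-1.5],[0,12,0,41,-1.5],[0,0,0,0,0]]])

```text
time_s: 10.1
position: [0.4805, -0.0195, 0.3073]
tcp_rot: [0.709, -0.705, -0.009, 0.009]
wrist_force: [-0.8, -0.1, -1.6]
finger_gap: 0.262
```

```bash
python3 - <<'E'
from st import *
import pickle
p=cap('wrist','w8.png');pickle.dump(p,open('w8.pkl','wb'))
q=cap('side','s8.png');pickle.dump(q,open('s8.pkl','wb'))
E
```

```text
t 10.1 pos [ 0.4805 -0.0195  0.3073] gap 0.262 F [-0.7985 -0.1074 -1.5994] T [-0.0332  0.1004 -0.0199]
jawang 91.49 ydir [-0.0003  0.0051 -1.    ] j7 1.62
```

View pics/w8.png

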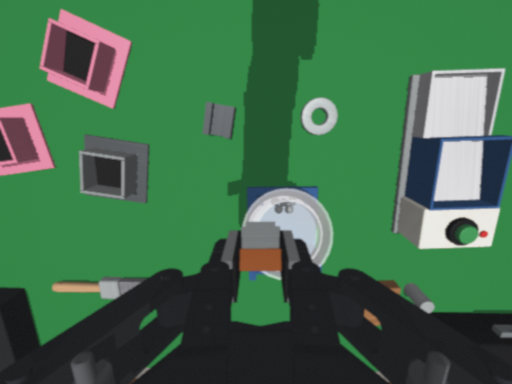

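View pics/s8.png

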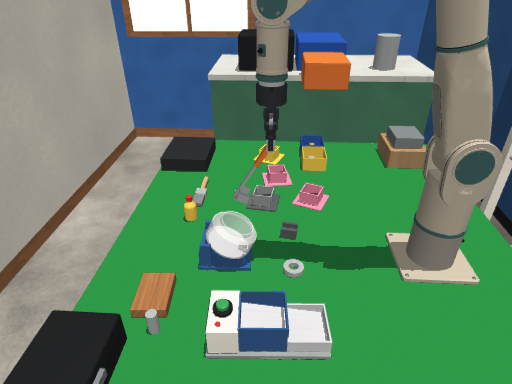

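```bash
python3 - <<'E'
import cv2
a=cv2.imread('pics/w8.png')
cv2.imwrite('pics/w8b.png',cv2.resize(a[175:285,235:345],None,fx=5.4,fy=5.4,interpolation=cv2.INTER_CUBIC))
cv2.imwrite('pics/w8c.png',cv2.resize(a[60:255,385:512],None,fx=3,fy=3,interpolation=cv2.INTER_CUBIC))
a=cv2.imread('pics/s8.png')
cv2.imwrite('pics/s8b.png',cv2.resize(a[110:280,190:320],None,fx=3.5,fy=3.5,interpolation=cv2.INTER_CUBIC))
E
```

```text
(no output)
```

View pics/w8b.png

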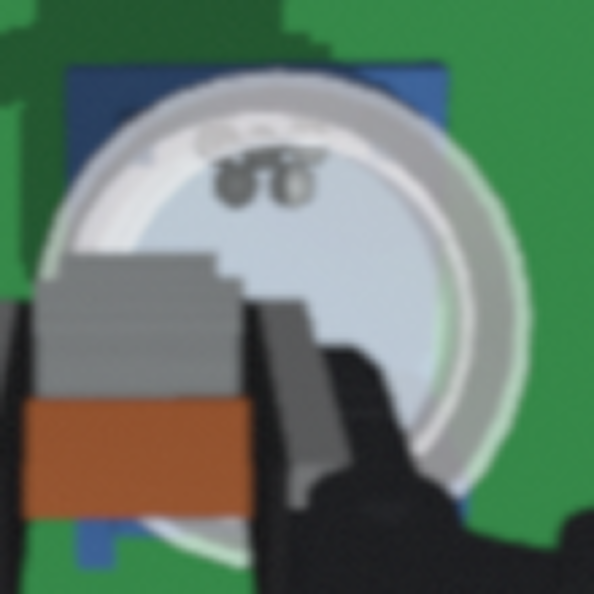

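View pics/w8c.png

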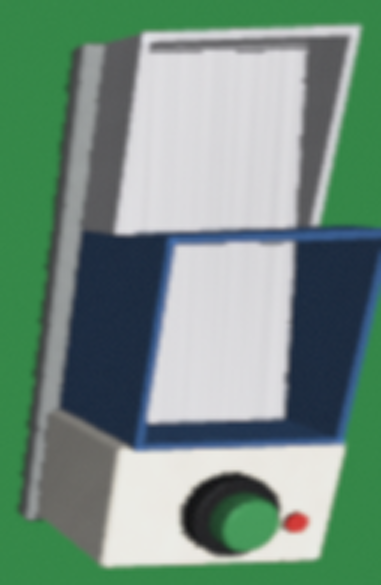

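View pics/s8b.png

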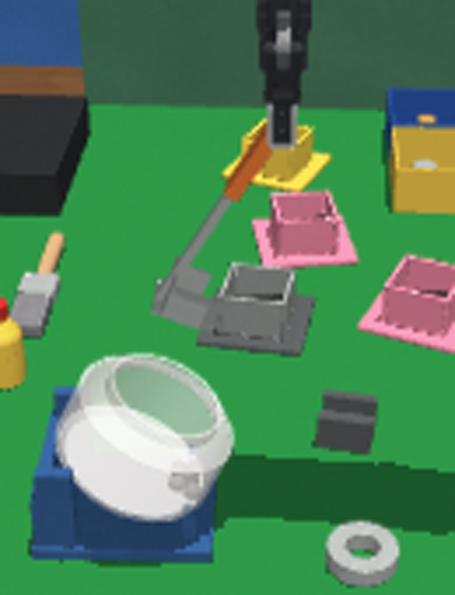

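```bash
python3 - <<'E'
from pr import *
p=pickle.load(open('w8.pkl','rb'));q=pickle.load(open('s8.pkl','rb'))
C=lambda L:[(x/5.4+235,y/5.4+175) for x,y in L]
for z in (0,.006,.03): pr(p,'cradle front',C([(66,64),(447,64)]),z)
# mouth inner-rim hypotheses: project circle
D=lambda L:[(x/3.+385,y/3.+60) for x,y in L]
pr(p,'hopper rim',D([(170,238),(381,233),(343,441),(137,446)]),.088)
pr(p,'tray rim',D([(143,35),(360,28)]),.045)
pr(p,'housing',D([(120,446),(345,441),(320,557),(103,565)]),.085)
pr(p,'button',D([(248,526)]),.095)
# shaft in plane
G=np.array([.4805,-.0195,.33]);a=np.radians(1.5);n=np.array([-np.sin(a),np.cos(a),0])
def pl(px):
    o,d=ray(q,(px[1],px[0]));return o+d*((G-o)@n)/(d@n)
E=lambda x,y:(x/3.5+190,y/3.5+110)
pts=[pl(E(*u)) for u in [(232,193),(200,238),(180,270)]];print(np.array(pts))
d=pts[0]-pts[-1];print('lean',np.degrees(np.arctan2(-(d[0]*np.cos(a)+d[1]*np.sin(a)),d[2])))
print('lip',pl(E(192,328)),'heel',pl(E(157,308)))
E
```

```text
cradle front 0
[[ 0.5332 -0.0399]
 [ 0.5299  0.0913]]
   len 0.1312 ang 91.43
  mean [0.5315 0.0257 0.    ]
cradle front 0.006
[[ 0.5316 -0.0397]
 [ 0.5283  0.0898]]
   len 0.1296 ang 91.43
  mean [0.53   0.0251 0.006 ]
cradle front 0.03
[[ 0.5252 -0.0388]
 [ 0.5222  0.0841]]
   len 0.1230 ang 91.43
  mean [0.5237 0.0227 0.03  ]
hopper rim 0.088
[[0.432  0.2431]
 [0.427  0.3444]
 [0.5325 0.3562]
 [0.5379 0.2495]]
   len 0.1014 ang 92.82
   len 0.1062 ang 6.41
   len 0.1069 ang -87.12
  mean [0.4824 0.2983 0.088 ]
tray rim 0.045
[[0.3363 0.2368]
 [0.3301 0.3445]]
   len 0.1079 ang 93.25
  mean [0.3332 0.2906 0.045 ]
housing 0.085
[[0.5391 0.2427]
 [0.5335 0.3602]
 [0.6005 0.3657]
 [0.6081 0.2475]]
   len 0.1177 ang 92.76
   len 0.0672 ang 4.67
   len 0.1184 ang -86.30
  mean [0.5703 0.304  0.085 ]
button 0.095
[[0.5785 0.3126]]
  mean [0.5785 0.3126 0.095 ]
[[ 0.5177 -0.0185  0.2896]
 [ 0.5432 -0.0179  0.2492]
 [ 0.5598 -0.0174  0.2194]]
lean 30.968945703601076
lip [ 0.5512 -0.0176  0.1636] heel [ 0.5797 -0.0169  0.1827]
```

```bash
cat > ov.py <<'E'
from h import *
# scoop model wireframe: pose by origin O, yaw a (scoop x axis angle), lean th (forward)
def pts(O,a,th,L):
    ca,sa=np.cos(a),np.sin(a);c,s=np.cos(th),np.sin(th)
    L=np.array(L,float)/1000
    x=L[:,0]*c-L[:,2]*s; z=L[:,0]*s+L[:,2]*c; y=L[:,1]
    return np.array(O)+np.stack([ca*x-sa*y,sa*x+ca*y,z],1)
SEG=[[(0,0,0),(0,0,115)],[(-6,-12,115),(-6,12,115),(-6,12,187),(-6,-12,187),(-6,-12,115)],[(6,-12,115),(6,12,115),(6,12,187),(6,-12,187),(6,-12,115)],
[(-50,-18,8.8),(-50,18,8.8),(6,26,0),(6,-26,0),(-50,-18,8.8)],[(6,26,0),(6,26,28)],[(6,-26,0),(6,-26,28)],[(6,26,28),(6,-26,28)]]
def draw(img,p,O,a,th,col,x0,y0,f):
    for s in SEG:
        P=pts(O,a,th,s);uv=[proj(p,X) for X in P]
        uv=np.array([[(c-x0+.5)*f,(r-y0+.5)*f] for r,c in uv]).astype(np.int32)
        cv2.polylines(img,[uv],False,col,1,cv2.LINE_AA)
E
python3 - <<'E'
from ov import *
import pickle
q=pickle.load(open('s8.pkl','rb'))
base=cv2.resize(q['pixels'][130:210,215:295],None,fx=7,fy=7,interpolation=cv2.INTER_CUBIC)
ims=[]
a=np.radians(1.5)
for th,s in [(34,165),(39,165)]:
    im=base.copy();t=np.radians(th)
    G=np.array([.4805,-.0195,.332]); S=s/1000
    O=G-np.array([-np.sin(t)*S*np.cos(a),-np.sin(t)*S*np.sin(a),np.cos(t)*S])
    draw(im,q,O,a,t,(0,0,255),215,130,7);ims.append(im[:,:400])
cv2.imwrite('pics/ov8.png',np.hstack(ims))
E
```

```text
(no output)
```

View pics/ov8.png

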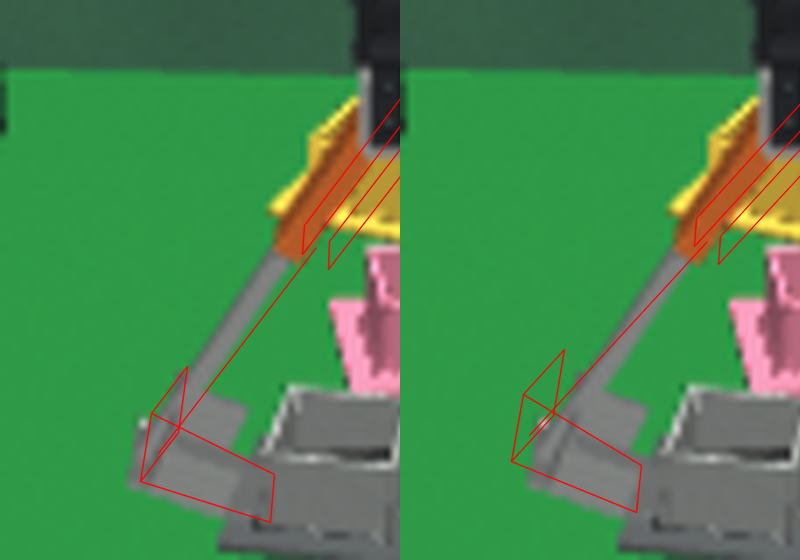

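```bash
python3 - <<'E'
from ov import *
import pickle
q=pickle.load(open('s8.pkl','rb'));p=pickle.load(open('w8.pkl','rb'))
base=cv2.resize(q['pixels'][130:210,215:295],None,fx=7,fy=7,interpolation=cv2.INTER_CUBIC)
b2=cv2.resize(p['pixels'][190:280,215:315],None,fx=4,fy=4,interpolation=cv2.INTER_CUBIC)
ims=[]
a=np.radians(1.5)
for th,s,gz in [(31,178,.337)]:
    im=base.copy();t=np.radians(th)
    G=np.array([.4805,-.0195,gz]); S=s/1000
    O=G-np.array([-np.sin(t)*S*np.cos(a),-np.sin(t)*S*np.sin(a),np.cos(t)*S]);print(O)
    draw(im,q,O,a,t,(0,0,255),215,130,7);ims.append(im[:,:400])
    draw(b2,p,O,a,t,(0,0,255),215,190,4);b3=np.zeros((560,400,3),np.uint8);b3[:360]=b2;ims.append(b3)
cv2.imwrite('pics/ov9.png',np.hstack(ims))
E
```

```text
[ 0.57214536 -0.01710018  0.18442422]
```

View pics/ov9.png

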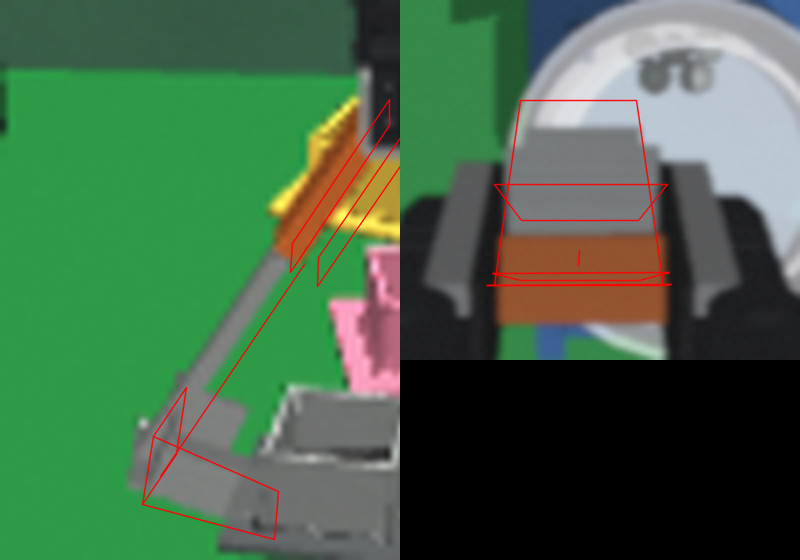

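```bash
cat > jar.py <<'E'
from ov import *
def circ(O,yaw,R,h,n=72):
    O=np.array([O[0],O[1],0]);c,s=np.cos(np.radians(25)),np.sin(np.radians(25))
    f=np.array([-np.cos(yaw),-np.sin(yaw),0]);l=np.array([-np.sin(yaw),np.cos(yaw),0]);z=np.array([0,0,1.])
    a=s*f+c*z;r=c*f-s*z;B=O+.045*z+a*(.004+h)
    t=np.linspace(0,2*np.pi,n);return B+R*(np.cos(t)[:,None]*r+np.sin(t)[:,None]*l)
def drawc(im,p,X,col,x0,y0,f):
    uv=np.array([[(c-x0+.5)*f,(r-y0+.5)*f] for r,c in [proj(p,x) for x in X]]).astype(np.int32);cv2.polylines(im,[uv],True,col,1,cv2.LINE_AA)
E
python3 - <<'E'
from jar import *
import pickle
q=pickle.load(open('s8.pkl','rb'));p=pickle.load(open('w8.pkl','rb'))
A=cv2.resize(p['pixels'][175:285,235:345],None,fx=4,fy=4,interpolation=cv2.INTER_CUBIC)
B=cv2.resize(q['pixels'][200:280,190:270],None,fx=4.8,fy=4.8,interpolation=cv2.INTER_CUBIC)
O=(.604,.026);y=np.radians(1.4)
for R,h,col in [(.046,.083,(0,0,255)),(.070,.062,(255,0,0)),(.057,0,(0,255,255)),(.066,.009,(0,255,0))]:
    drawc(A,p,circ(O,y,R,h),col,235,175,4);drawc(B,q,circ(O,y,R,h),col,190,200,4.8)
h=np.zeros((440,824,3),np.uint8);h[:440,:440]=A;h[:384,440:]=B;cv2.imwrite('pics/j1.png',h[:, :800])
E
```

```text
(no output)
```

View pics/j1.png

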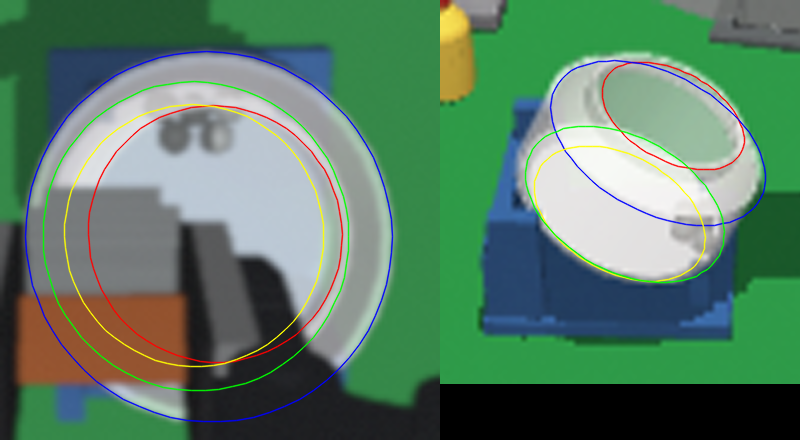

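```bash
python3 - <<'E'
from jar import *
import pickle
p=pickle.load(open('w8.pkl','rb'))
for x,y in [(174,135),(216,135)]: print(atz(p,(y/4+175,x/4+235),.042))
a=np.array([.604,.026]);
# predicted pixel of row balls at valley: r=54,h=7.5, lateral
c,s=np.cos(np.radians(25)),np.sin(np.radians(25));yw=np.radians(1.4)
f=np.array([-np.cos(yw),-np.sin(yw),0]);l=np.array([-np.sin(yw),np.cos(yw),0]);z=np.array([0,0,1.])
A=s*f+c*z;r=c*f-s*z;F=np.array([.604,.026,.045])+A*.004
im=cv2.resize(p['pixels'][180:250,245:325],None,fx=8,fy=8,interpolation=cv2.INTER_CUBIC)
for la in (-15,0,15):
  for rr in (53,):
    X=F+A*.0075+r*np.sqrt(rr**2-la**2)/1000+l*la/1000
    u=proj(p,X);cv2.circle(im,(int((u[1]-245+.5)*8),int((u[0]-180+.5)*8)),20,(0,0,255),1);print(la,X)
cv2.imwrite('pics/b1.png',im)
E
```

```text
[0.56004048 0.0164477  0.042     ]
[0.55959262 0.03469745 0.042     ]
-15 [0.55345118 0.00976013 0.03393956]
0 [0.55112137 0.02470767 0.03302377]
15 [0.55271821 0.03975118 0.03393956]
```

View pics/b1.png

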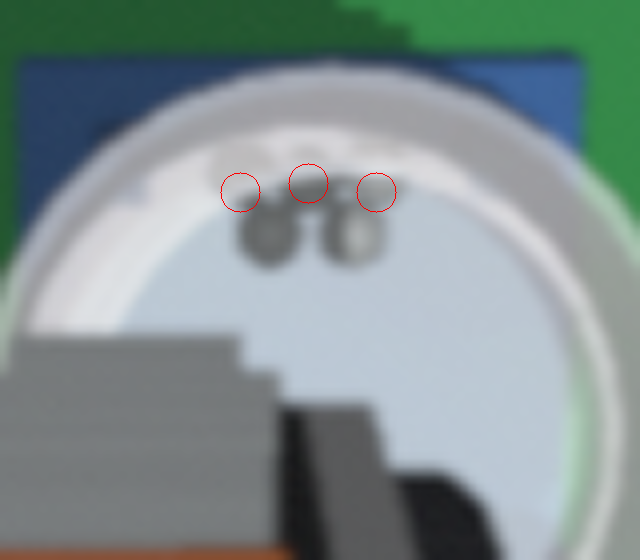

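Request:
move_arm(increments=[[[0,4,0,22,0],[0,4,0,22,0],[0,0,0,0,0]]])

```text
time_s: 10.5
position: [0.4828, 0.0124, 0.3062]
tcp_rot: [-0.706, 0.708, -0.0, -0.006]
wrist_force: [-1.0, -0.1, -1.3]
finger_gap: 0.259
```

```bash
python3 - <<'E'
from st import *
goto(.490,.0235,.205,91.4)
E
```

```text
t 10.5 pos [0.4828 0.0124 0.3062] gap 0.259 F [-0.9868 -0.113  -1.2829] T [-0.0394  0.0356  0.0294]
jawang 90.45 ydir [-0.0084 -0.0035 -1.    ] j7 1.52
shift mm [  8.1 101.1  11.4] turn -1.0
```

Request:
move_arm(increments=[[[0,8,0,12,-1],[0,2,25,2,0],[0,0,25,0,0],[0,0,25,0,0],[0,0,22,0,0],[0,0,0,0,0]]])

```text
time_s: 11.1
position: [0.4928, 0.0178, 0.2066]
tcp_rot: [-0.704, 0.71, 0.003, -0.009]
wrist_force: [-1.2, 0.3, -0.7]
finger_gap: 0.263
```

```bash
cat > look.py <<'E'
from st import *
import pickle,sys
n=sys.argv[1]
q=cap('side','s%s.png'%n);pickle.dump(q,open('s%s.pkl'%n,'wb'))
p=cap('wrist','w%s.png'%n);pickle.dump(p,open('w%s.pkl'%n,'wb'))
A=cv2.resize(q['pixels'][130:260,190:310],None,fx=4,fy=4,interpolation=cv2.INTER_CUBIC)
B=p['pixels'][120:320,120:440]
h=np.zeros((520,800,3),np.uint8);h[:,:480]=A;h[:200,480:800]=B;cv2.imwrite('pics/l%s.png'%n,h)
E
python3 look.py 10; python3 -c "
from st import *
goto(.490,.0235,.205,91.4)"
```

```text
t 11.1 pos [0.4928 0.0178 0.2066] gap 0.263 F [-1.1615  0.3169 -0.689 ] T [-0.0063  0.0787 -0.0102]
jawang 90.93 ydir [-0.0086 -0.0083 -0.9999] j7 1.53
t 11.2 pos [0.4951 0.0181 0.2091] gap 0.258 F [ 0.7724  0.5894 -0.6578] T [0.0385 0.0421 0.0277]
jawang 90.92 ydir [-0.0031 -0.0077 -1.    ] j7 1.53
shift mm [-5.   4.1  5.5] turn -0.5
```

View pics/l10.png

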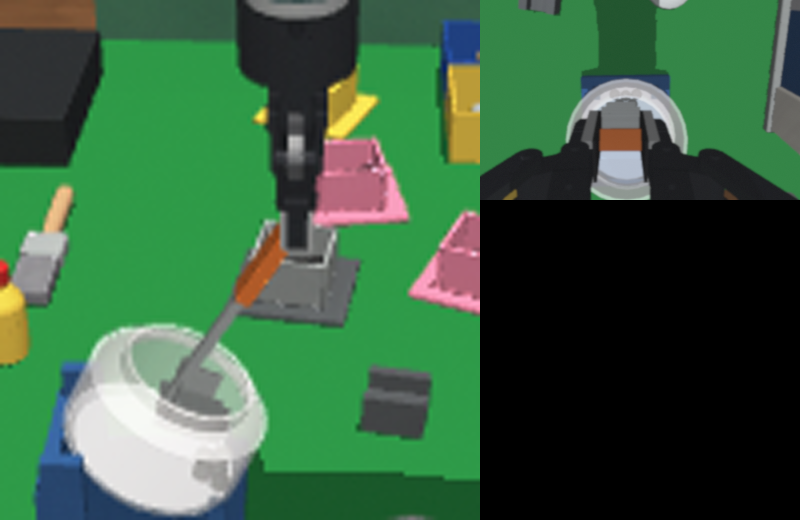

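```bash
cat > ov2.py <<'E'
from jar import *
import pickle,sys
n=sys.argv[1];th=float(sys.argv[2]);O=[float(v) for v in sys.argv[3:6]]
q=pickle.load(open('s%s.pkl'%n,'rb'));x0,y0,f=205,170,8
A=cv2.resize(q['pixels'][y0:y0+75,x0:x0+75],None,fx=f,fy=f,interpolation=cv2.INTER_CUBIC)
raw=A.copy()
draw(A,q,O,np.radians(1.2),np.radians(th),(0,0,255),x0,y0,f)
for R,h in [(.057,0),(.066,.009),(.046,.083)]: drawc(A,q,circ((.604,.026),np.radians(1.4),R,h),(0,255,255),x0,y0,f)
cv2.imwrite('pics/ov%s.png'%n,A)
E
python3 ov2.py 10 31.5 .5915 .021 .092
```

```text
(no output)
```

View pics/ov10.png

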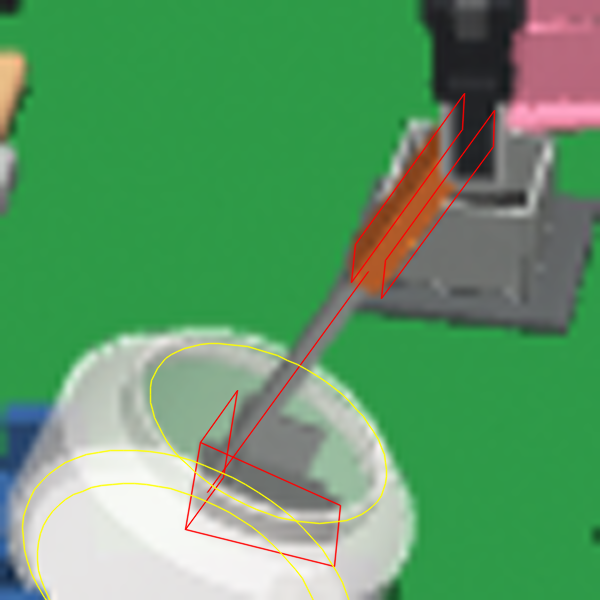

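Request:
move_arm(increments=[[[0,8,2,5,-0.5],[0,14,6,2,0],[0,10,6,0,0],[0,0,6,0,0],[0,0,5,0,0]]])

```text
time_s: 11.7
position: [0.5347, 0.0263, 0.1866]
tcp_rot: [-0.705, 0.709, 0.012, -0.006]
wrist_force: [-0.3, -0.1, -1.1]
finger_gap: 0.264
```

```bash
python3 look.py 11; python3 ov2.py 11 32.5 .622 .024 .078
```

```text
t 11.7 pos [0.5347 0.0263 0.1866] gap 0.264 F [-0.2545 -0.1204 -1.0542] T [ 0.0198  0.1137 -0.0071]
jawang 91.45 ydir [ 0.0073 -0.0068 -1.    ] j7 1.53
```

View pics/ov11.png

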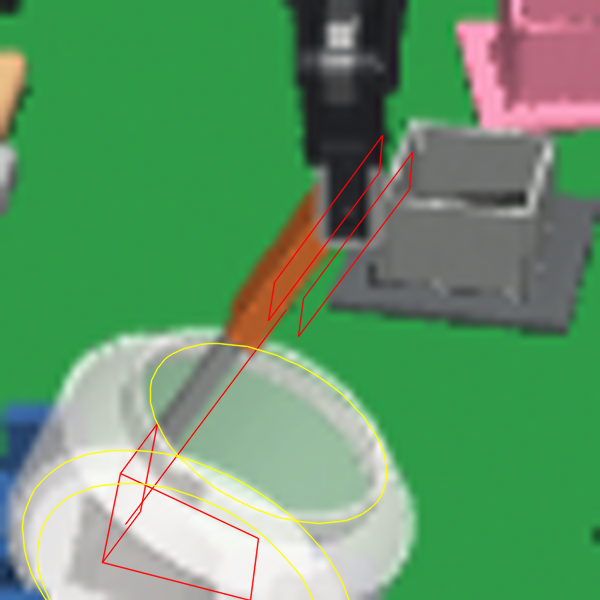

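View pics/w11.png

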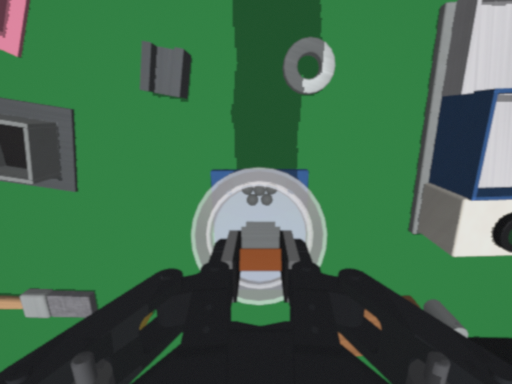

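Request:
move_arm(increments=[[[0,-1,5,0,0],[0,-1,5,0,0],[0,0,4,0,0]]])

```text
time_s: 12.1
position: [0.5237, 0.0243, 0.1745]
tcp_rot: [-0.704, 0.71, 0.006, -0.012]
wrist_force: [-13.0, -1.8, 37.7]
finger_gap: 0.261
```

```bash
python3 look.py 12; python3 ov2.py 12 34 .631 .026 .058
```

```text
t 12.1 pos [0.5237 0.0243 0.1745] gap 0.261 F [-12.9665  -1.8266  37.7153] T [-0.2234  2.1571 -0.0073]
jawang 91.39 ydir [-0.0081 -0.0086 -0.9999] j7 1.53
```

View pics/ov12.png

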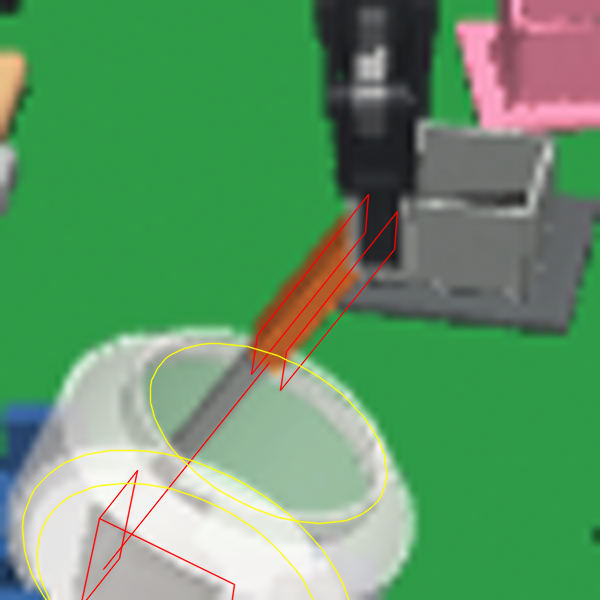

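Request:
move_arm(increments=[[[0,-3,-1.5,0,0],[0,-6,2,0,0],[0,-6,2.5,0,0]]])

```text
time_s: 12.5
position: [0.509, 0.0236, 0.173]
tcp_rot: [-0.704, 0.71, 0.007, -0.009]
wrist_force: [0.3, 0.2, -0.5]
finger_gap: 0.263
```

```bash
python3 look.py 13
```

```text
t 12.5 pos [0.509  0.0236 0.173 ] gap 0.263 F [ 0.2509  0.2292 -0.4714] T [-0.0235 -0.33    0.0255]
jawang 91.35 ydir [-0.003  -0.0082 -1.    ] j7 1.53
```

View pics/l13.png

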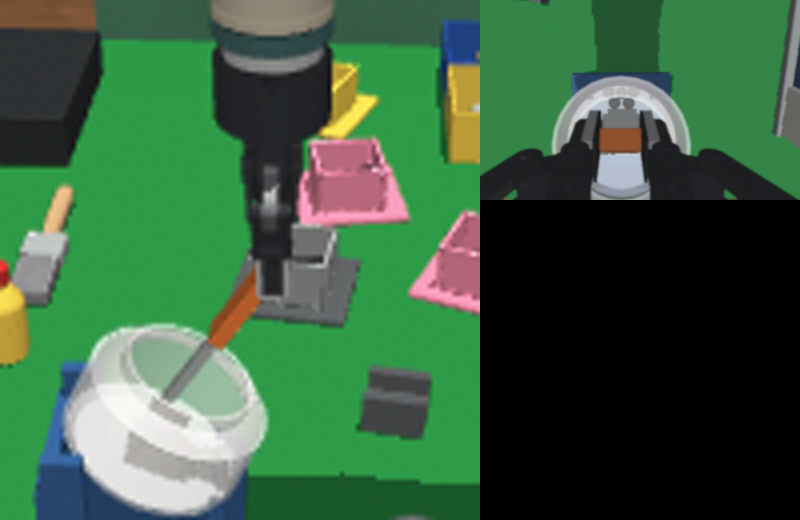

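Request:
move_arm(increments=[[[0,1,5,0,0],[0,0,2,0,0]]])

```text
time_s: 12.8
position: [0.5052, 0.0234, 0.166]
tcp_rot: [-0.704, 0.71, 0.004, -0.013]
wrist_force: [-11.5, 0.5, 21.3]
finger_gap: 0.263
```

```bash
python3 look.py 14
```

```text
t 12.8 pos [0.5052 0.0234 0.166 ] gap 0.263 F [-11.5057   0.5494  21.2976] T [-0.0505  1.9924 -0.0645]
jawang 91.36 ydir [-0.0127 -0.0086 -0.9999] j7 1.53
```

View pics/w14.png

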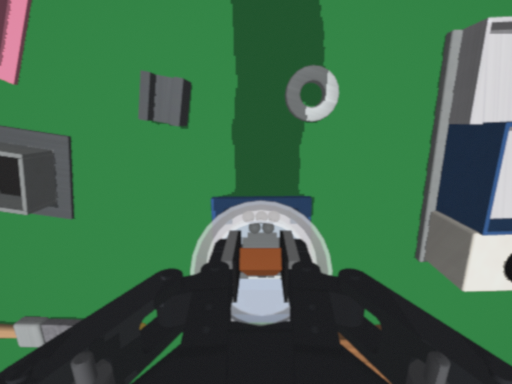

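Request:
move_arm(increments=[[[0,-4,1,0,0],[0,-4,2.5,0,0]]])

```text
time_s: 13.1
position: [0.4987, 0.0234, 0.1633]
tcp_rot: [-0.704, 0.71, 0.005, -0.012]
wrist_force: [-1.1, 0.0, 4.3]
finger_gap: 0.256
```

```bash
python3 look.py 15;python3 - <<'E'
from h import *
a=cv2.imread('pics/w15.png');cv2.imwrite('pics/w15b.png',cv2.resize(a[180:300,200:320],None,fx=5,fy=5,interpolation=cv2.INTER_CUBIC))
E
```

```text
t 13.1 pos [0.4987 0.0234 0.1633] gap 0.256 F [-1.1378  0.0271  4.2552] T [-0.0394 -0.116  -0.0626]
jawang 91.36 ydir [-0.0092 -0.0082 -0.9999] j7 1.53
```

View pics/w15b.png

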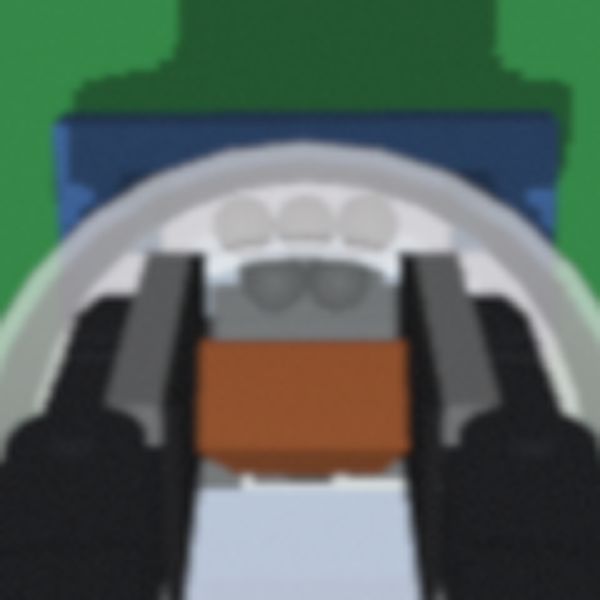

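Request:
move_arm(increments=[[[0,-4,2,0,0],[0,-4,2,0,0],[0,-4,2,0,0]]])

```text
time_s: 13.5
position: [0.4896, 0.0235, 0.159]
tcp_rot: [-0.705, 0.71, 0.007, -0.009]
wrist_force: [-1.6, -0.4, 11.2]
finger_gap: 0.26
```

```bash
python3 look.py 16;python3 - <<'E'
from h import *
a=cv2.imread('pics/w16.png');cv2.imwrite('pics/w16b.png',cv2.resize(a[180:300,200:320],None,fx=5,fy=5,interpolation=cv2.INTER_CUBIC))
E
```

```text
t 13.5 pos [0.4896 0.0235 0.159 ] gap 0.26 F [-1.62   -0.3901 11.1967] T [-0.0545 -0.2037  0.0554]
jawang 91.36 ydir [-0.0029 -0.0072 -1.    ] j7 1.53
```

View pics/w16b.png

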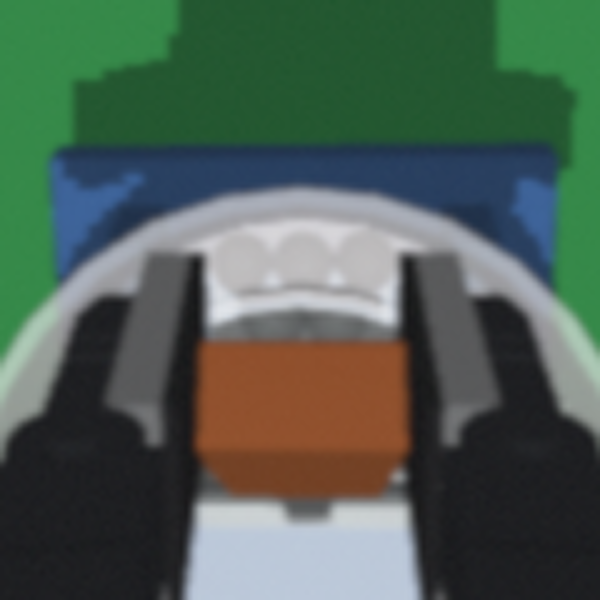

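View pics/l16.png

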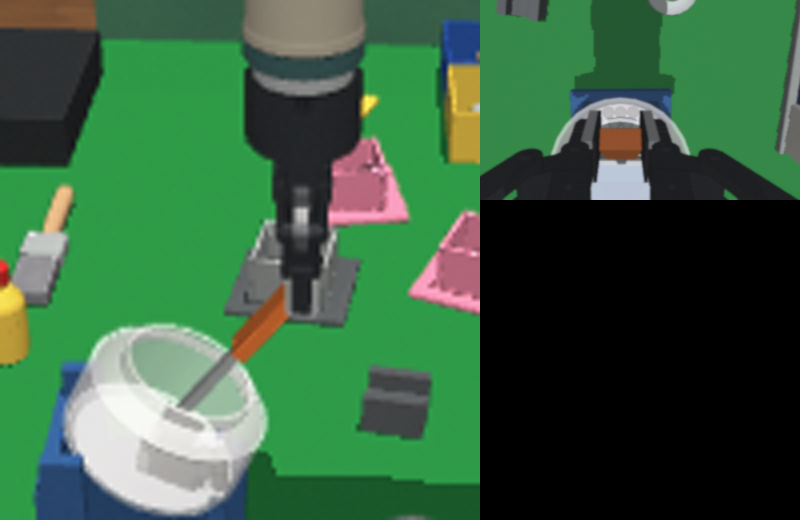

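Request:
move_arm(increments=[[[0,-4,-1.5,0,0],[0,-5,-1.5,0,0],[0,-5,-1.5,0,0]]])

```text
time_s: 13.9
position: [0.475, 0.0231, 0.1625]
tcp_rot: [-0.704, 0.71, 0.007, -0.01]
wrist_force: [1.9, -0.8, -1.4]
finger_gap: 0.261
```

```bash
python3 look.py 17;python3 - <<'E'
from h import *
a=cv2.imread('pics/w17.png');cv2.imwrite('pics/w17b.png',cv2.resize(a[180:300,200:320],None,fx=5,fy=5,interpolation=cv2.INTER_CUBIC))
a=cv2.imread('pics/s17.png');cv2.imwrite('pics/s17b.png',cv2.resize(a[190:270,195:275],None,fx=7,fy=7,interpolation=cv2.INTER_CUBIC))
E
```

```text
t 13.9 pos [0.475  0.0231 0.1625] gap 0.261 F [ 1.911  -0.8327 -1.3605] T [-0.1123 -0.6305 -0.0514]
jawang 91.37 ydir [-0.0037 -0.0077 -1.    ] j7 1.52
```

View pics/w17b.png

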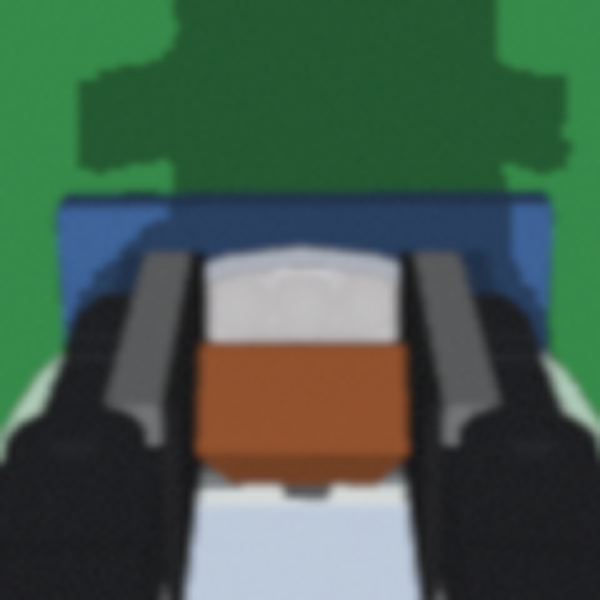

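View pics/s17b.png

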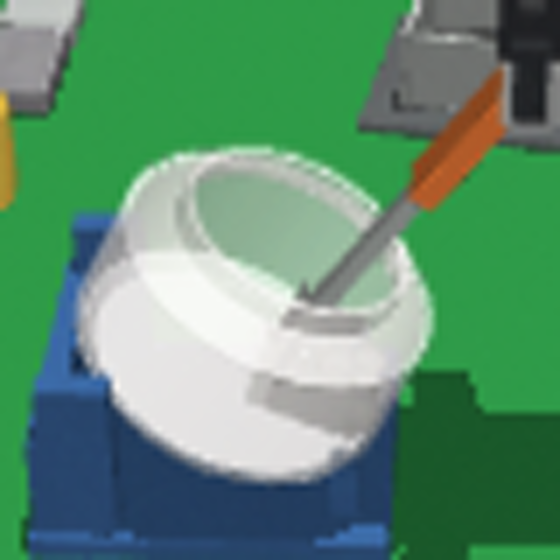

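```bash
cat > ov3.py <<'E'
from jar import *
import pickle,sys
# args n th TCPx TCPz s dz
n=sys.argv[1];th=float(sys.argv[2]);tx,tz,s=[float(v) for v in sys.argv[3:6]]
t=np.radians(th);S=s/1000
O=[tx+np.sin(t)*S,.0255,tz+.030-np.cos(t)*S]
q=pickle.load(open('s%s.pkl'%n,'rb'));x0,y0,f=200,180,7
A=cv2.resize(q['pixels'][y0:y0+85,x0:x0+90],None,fx=f,fy=f,interpolation=cv2.INTER_CUBIC)
draw(A,q,O,np.radians(1.4),t,(0,0,255),x0,y0,f)
for R,h in [(.057,0),(.066,.009),(.046,.083)]: drawc(A,q,circ((.604,.026),np.radians(1.4),R,h),(0,255,255),x0,y0,f)
cv2.imwrite('pics/ov%s.png'%n,A)
E
python3 ov3.py 17 40 .475 .1625 176
```

```text
(no output)
```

View pics/ov17.png

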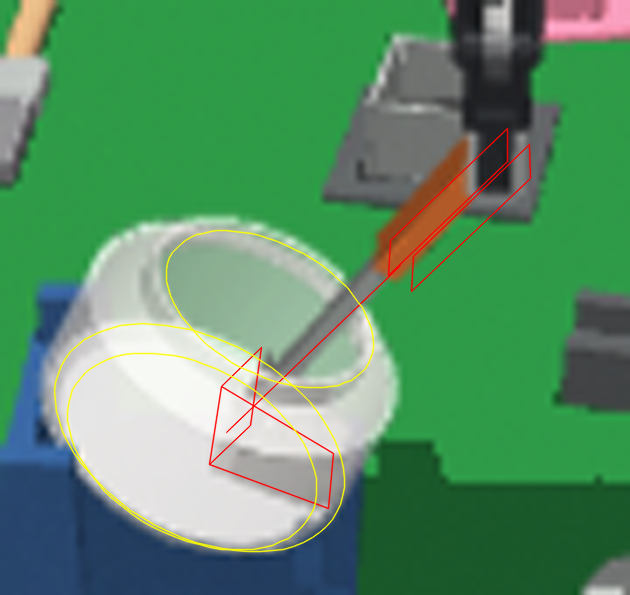

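Request:
move_arm(increments=[[[0.45,0,0,0,0],[0.45,0,0,0,0],[0.45,0,0,0,0]]])

```text
time_s: 14.3
position: [0.4737, 0.0231, 0.1625]
tcp_rot: [-0.704, 0.71, 0.006, -0.011]
wrist_force: [-0.5, -0.6, 0.1]
finger_gap: 0.448
```

```bash
python3 look.py 18;python3 - <<'E'
from h import *
a=cv2.imread('pics/w18.png');A=cv2.resize(a[200:300,210:310],None,fx=4,fy=4,interpolation=cv2.INTER_CUBIC)
a=cv2.imread('pics/s18.png');B=cv2.resize(a[180:270,195:285],None,fx=4.445,fy=4.445,interpolation=cv2.INTER_CUBIC)
cv2.imwrite('pics/c18.png',np.hstack([A,B[:400,:400]]))
E
```

```text
t 14.3 pos [0.4737 0.0231 0.1625] gap 0.448 F [-0.4706 -0.6159  0.0607] T [-0.0056  0.0507  0.0249]
jawang 91.38 ydir [-0.0059 -0.0076 -1.    ] j7 1.52
```

View pics/c18.png

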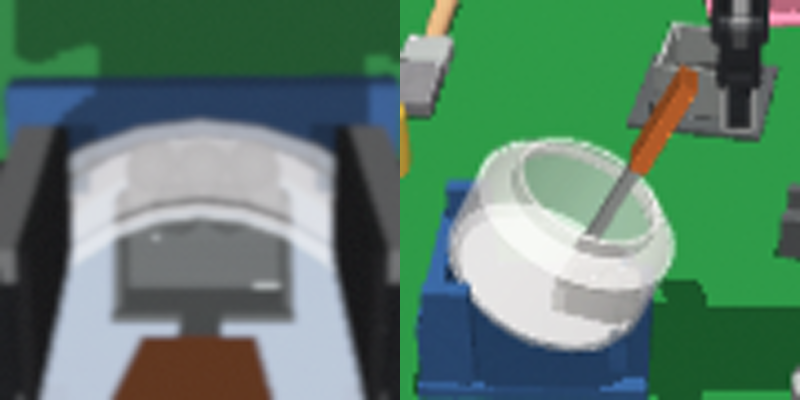

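```bash
cat > ov4.py <<'E'
from jar import *
import pickle,sys
# n th Ox Oy Oz yawdeg  : overlay on side and wrist
n=sys.argv[1];th,ox,oy,oz,yw=[float(v) for v in sys.argv[2:7]]
q=pickle.load(open('s%s.pkl'%n,'rb'));p=pickle.load(open('w%s.pkl'%n,'rb'))
def do(p,x0,y0,w,f,path=None):
    A=cv2.resize(p['pixels'][y0:y0+w,x0:x0+w],None,fx=f,fy=f,interpolation=cv2.INTER_CUBIC)
    draw(A,p,[ox,oy,oz],np.radians(yw),np.radians(th),(0,0,255),x0,y0,f)
    for R,h in [(.057,0),(.066,.009),(.046,.083)]: drawc(A,p,circ((.604,.026),np.radians(1.4),R,h),(0,255,255),x0,y0,f)
    return A
wx,wy=(int(v) for v in (sys.argv[7:9] if len(sys.argv)>8 else (210,200)))
cv2.imwrite('pics/ov%s.png'%n,np.hstack([do(p,wx,wy,100,4),do(q,200,180,80,5)]))
E
python3 ov4.py 18 28 .590 .0255 .047 1.4
```

```text
(no output)
```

View pics/ov18.png

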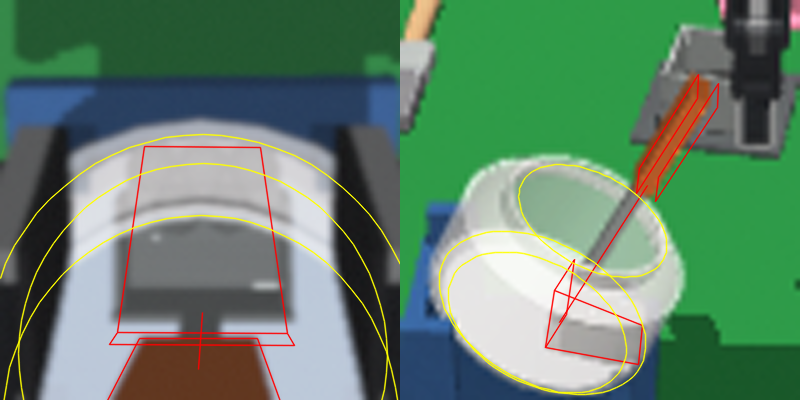

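Request:
move_arm(increments=[[[1,12,-2,0,0],[1,14,-2,0,0],[1,14,-1,0,0],[1,0,0,0,0],[1,0,0,0,0]]])

```text
time_s: 14.9
position: [0.5133, 0.0242, 0.1667]
tcp_rot: [-0.704, 0.71, 0.005, -0.012]
wrist_force: [-0.2, 0.4, 0.1]
finger_gap: 1.002
```

```bash
python3 look.py 19
```

```text
t 14.9 pos [0.5133 0.0242 0.1667] gap 1.002 F [-0.2111  0.3617  0.144 ] T [ 0.0016  0.0227 -0.0389]
jawang 91.39 ydir [-0.0092 -0.0077 -0.9999] j7 1.53
```

View pics/l19.png

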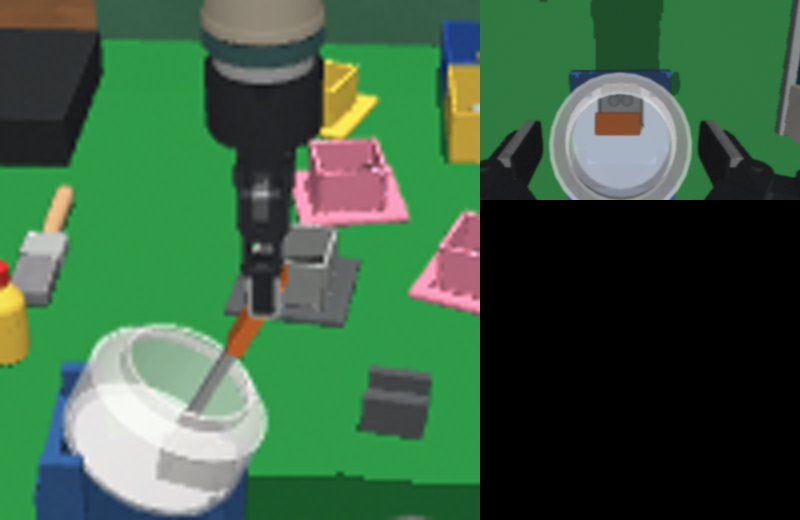

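Request:
move_arm(increments=[[[1,0,0,0,8.5],[1,0,0,0,8.5],[1,0,0,0,8.5],[1,0,0,0,8.5],[1,0,0,0,8.5],[1,0,0,0,8.5],[1,0,0,0,8.5],[1,0,0,0,8.5],[1,0,0,0,8.5],[1,0,0,0,8.5],[1,0,0,0,0]]])

```text
time_s: 16.1
position: [0.5032, 0.0247, 0.1666]
tcp_rot: [-0.516, 0.527, -0.481, 0.474]
wrist_force: [-0.8, -0.1, 0.5]
finger_gap: 1.001
```

```bash
python3 look.py 20; python3 -c "
from st import *
goto(.515,.0242,.163,1.4)"
```

```text
t 16.1 pos [0.5032 0.0247 0.1666] gap 1.001 F [-0.8026 -0.0702  0.4623] T [-0.0341  0.0506 -0.0127]
jawang 5.14 ydir [-0.0176 -0.0048 -0.9998] j7 0.35
t 16.2 pos [0.5034 0.0248 0.1667] gap 1.0 F [ 0.0698 -0.7075 -0.0544] T [-0.007   0.0277 -0.0117]
jawang 5.38 ydir [-0.0174 -0.0045 -0.9998] j7 0.36
shift mm [ 1.6  3.5 11.5] turn 4.0
```

View pics/l20.png

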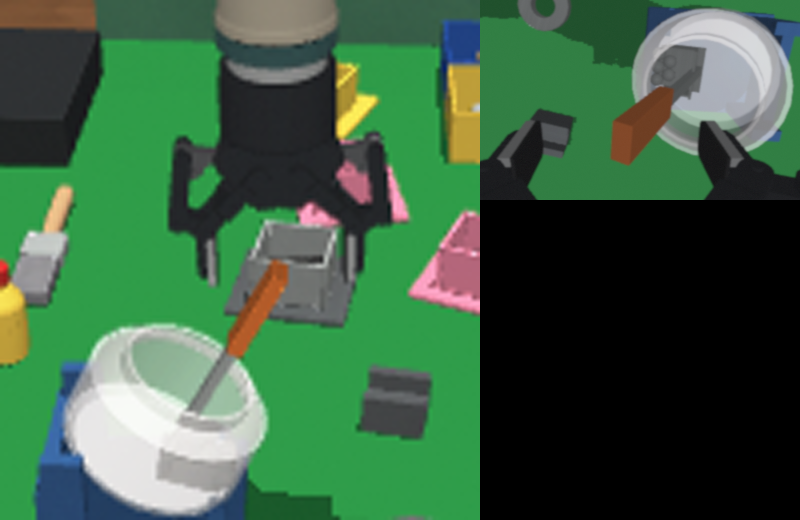

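View pics/w20.png

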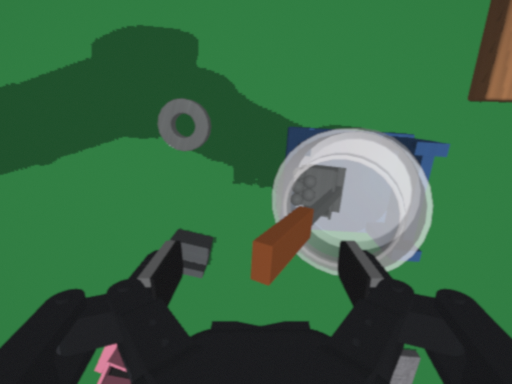

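Request:
move_arm(increments=[[[0.6,0,0,0,4],[0.6,0,0,6,0],[0.6,0,0,10,0],[0.6,0,-1,10,0],[0.6,0,-2,10,0],[0.6,0,-2,10,0]]])

```text
time_s: 16.8
position: [0.5516, 0.0264, 0.171]
tcp_rot: [-0.504, 0.514, -0.495, 0.487]
wrist_force: [0.2, 0.1, 0.7]
finger_gap: 0.598
```

```bash
python3 look.py 21
```

```text
t 16.8 pos [0.5516 0.0264 0.171 ] gap 0.598 F [0.2236 0.1379 0.668 ] T [-0.0097  0.0726 -0.0358]
jawang 2.08 ydir [-0.0191 -0.0028 -0.9998] j7 0.31
```

View pics/l21.png

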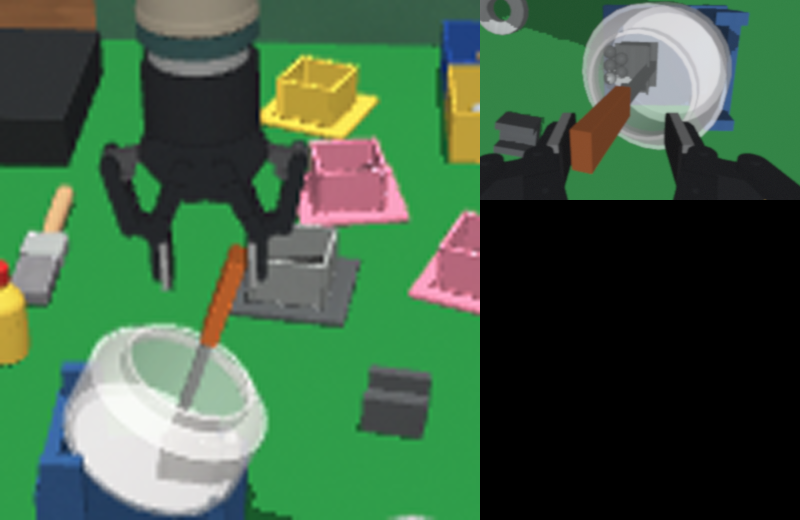

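Request:
move_arm(increments=[[[0.5,1,-1,8,0],[0.5,1,-1,8,0],[0.45,0,-1,7,0],[0.4,0,-1,4,0]]])

```text
time_s: 17.3
position: [0.5812, 0.025, 0.1744]
tcp_rot: [-0.504, 0.515, -0.495, 0.486]
wrist_force: [-0.2, 0.3, -0.1]
finger_gap: 0.401
```

```bash
python3 look.py 22
```

```text
t 17.3 pos [0.5812 0.025  0.1744] gap 0.401 F [-0.1789  0.3335 -0.1125] T [-0.0428 -0.0154  0.041 ]
jawang 2.15 ydir [-0.0187 -0.003  -0.9998] j7 0.30
```

View pics/l22.png

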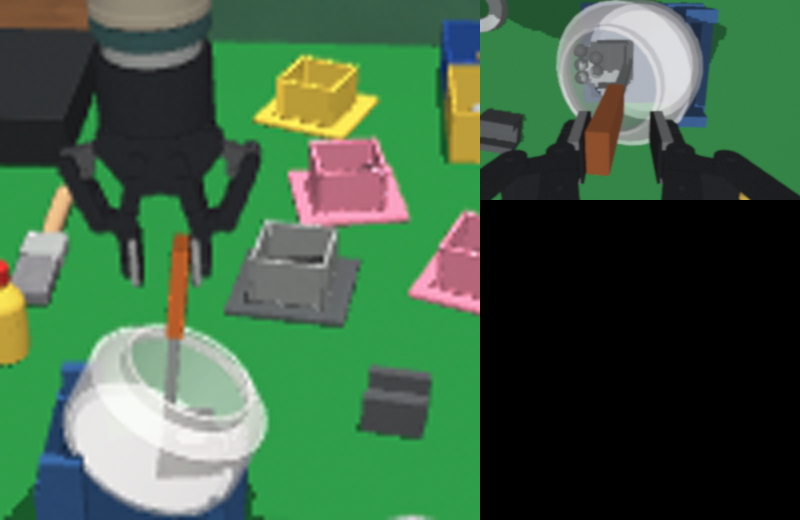

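View pics/w22.png

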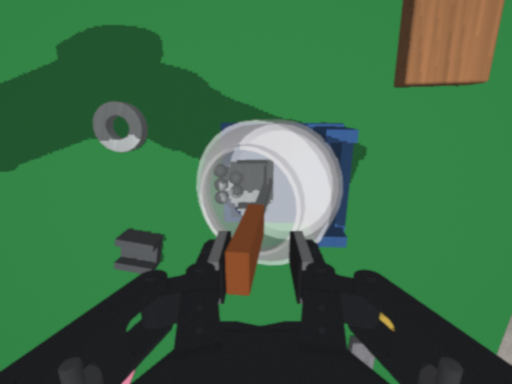

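```bash
python3 ov4.py 22 6 .590 .0255 .048 1.4 190 140; python3 - <<'E'
import cv2,numpy as np
a=cv2.imread('pics/w22.png');b=cv2.resize(a[150:220,200:290],None,fx=8,fy=8,interpolation=cv2.INTER_CUBIC);cv2.imwrite('pics/w22b.png',b)
E
```

```text
(no output)
```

View pics/ov22.png

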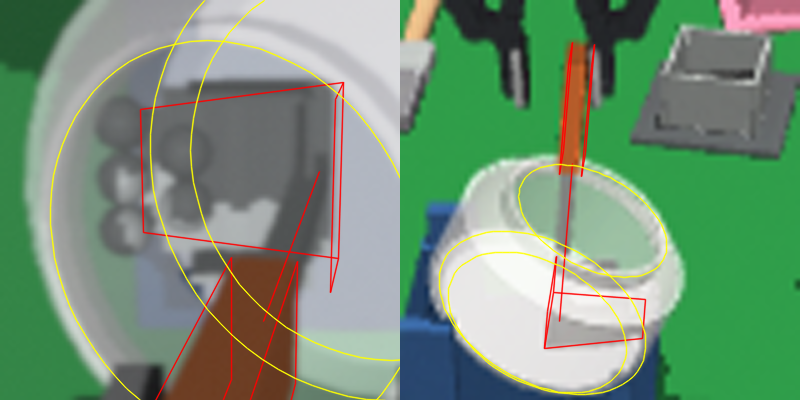

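View pics/w22b.png

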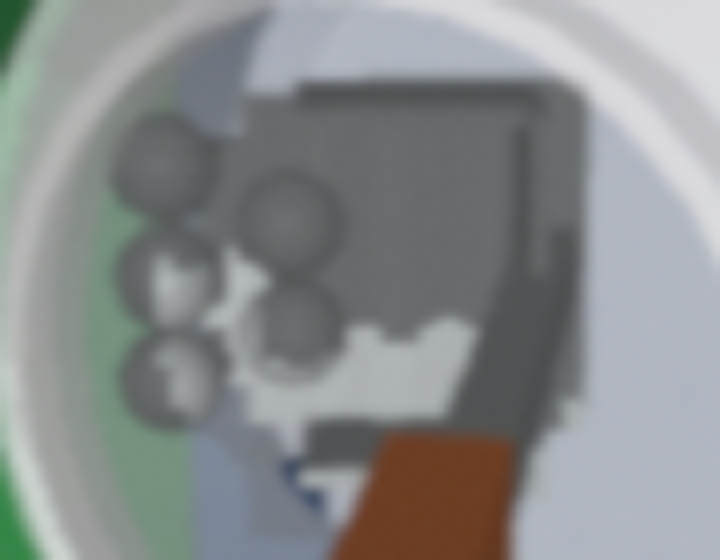

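Request:
move_arm(increments=[[[0.38,0,0,-5,0],[0.2,0,0,-3,0],[0.1,0,0,0,0],[0,0,0,0,0],[0,0,0,0,0],[0,0,0,0,0]]])

```text
time_s: 18.0
position: [0.5765, 0.0249, 0.1759]
tcp_rot: [-0.507, 0.512, -0.492, 0.489]
wrist_force: [1.9, 0.0, -1.5]
finger_gap: 0.134
```

```bash
python3 look.py 23;  python3 - <<'E'
import cv2,numpy as np
a=cv2.imread('pics/w23.png');b=cv2.resize(a[140:230,200:300],None,fx=5,fy=5,interpolation=cv2.INTER_CUBIC)
c=cv2.imread('pics/s23.png');c=cv2.resize(c[160:250,195:255],None,fx=5,fy=5,interpolation=cv2.INTER_CUBIC)
cv2.imwrite('pics/c23.png',np.hstack([b,c]))
E
```

```text
t 18.0 pos [0.5765 0.0249 0.1759] gap 0.134 F [ 1.9319  0.0163 -1.4722] T [ 0.0209 -0.7257  0.0297]
jawang 2.16 ydir [-0.0079 -0.0034 -1.    ] j7 0.30
```

View pics/c23.png

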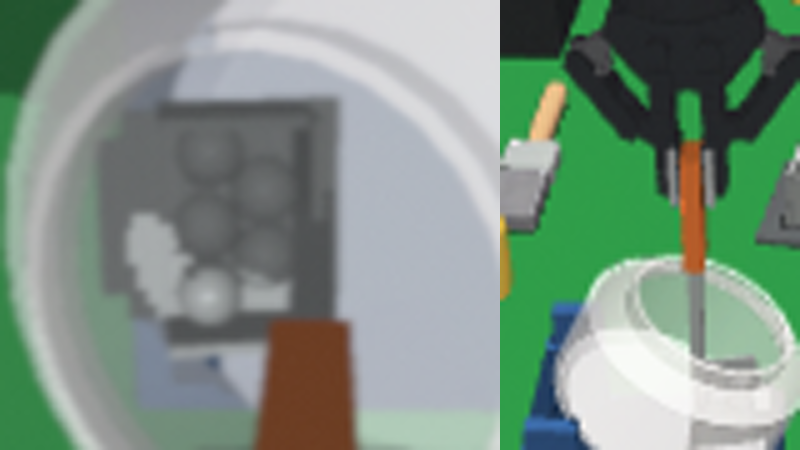

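Request:
move_arm(increments=[[[0,0,-3,4,0],[0,0,-5,5,0],[0,0,-7,4,0],[0,0,-9,2,0],[0,0,-10,0,0],[0,0,-11,0,0]]])

```text
time_s: 18.7
position: [0.5885, 0.0256, 0.2214]
tcp_rot: [-0.503, 0.515, -0.495, 0.486]
wrist_force: [-0.6, -0.9, -1.6]
finger_gap: 0.132
```

```bash
python3 look.py 24
```

```text
t 18.7 pos [0.5885 0.0256 0.2214] gap 0.132 F [-0.6177 -0.8725 -1.6395] T [ 0.0185 -0.0067  0.0407]
jawang 2.14 ydir [-0.0203 -0.0035 -0.9998] j7 0.27
```

View pics/l24.png

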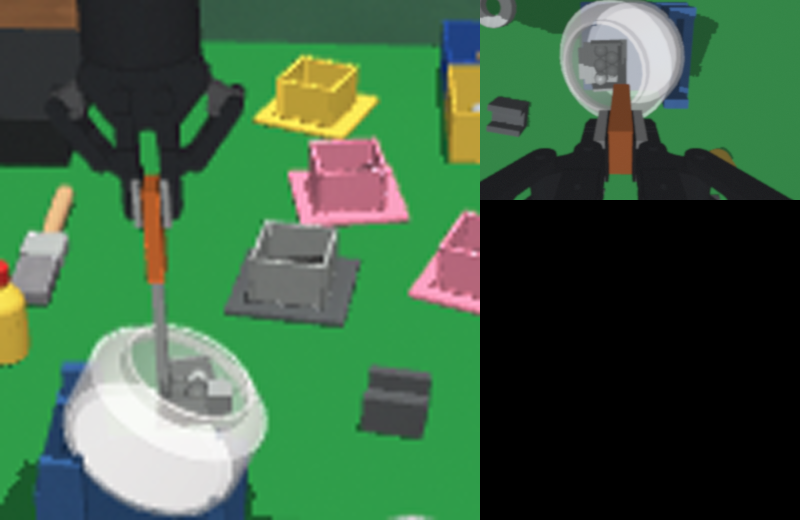

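Request:
move_arm(increments=[[[0,0,-12,0,0],[0,0,-15,0,0],[0,0,-15,0,0],[0,0,-15,0,0],[0,0,-12,0,0],[0,0,-8,0,0],[0,-6,0,-2,0],[0,-12,0,-4,0],[0,-18,0,-6,0],[0,-22,0,-7,0],[0,-25,0,-7,0],[0,-25,0,-7,0],[0,-25,0,-7,0],[0,-25,0,-7,0]]])

```text
time_s: 20.2
position: [0.5296, 0.1894, 0.3015]
tcp_rot: [-0.5, 0.516, -0.498, 0.486]
wrist_force: [-0.4, 0.0, -1.5]
finger_gap: 0.131
```

```bash
python3 -c "
from st import *
goto(.506,.2985,.28,3.2)
p=cap('wrist','w25.png')
cv2.imwrite('pics/w25b.png',p['pixels'])"
```

```text
t 20.2 pos [0.5296 0.1894 0.3015] gap 0.131 F [-0.3841  0.0385 -1.4962] T [ 0.1011 -0.1048  0.0228]
jawang 1.87 ydir [-0.0275 -0.0045 -0.9996] j7 -0.08
shift mm [-109.9   21.7  -19.5] turn -1.3
```

View pics/w25.png

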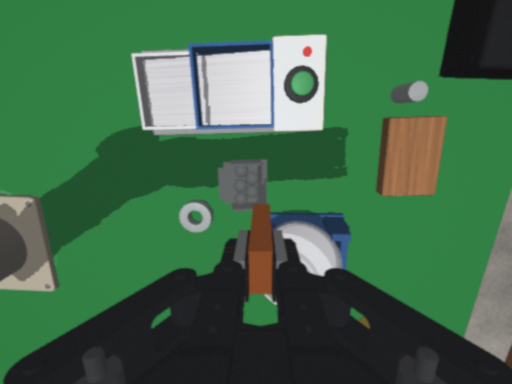

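Request:
move_arm(increments=[[[0,-12,0,-3,-0.7],[0,-20,2,-4,-0.6],[0,-24,2,-4,0],[0,-20,2,-4,0],[0,-14,2,-2,0],[0,-8,0,0,0],[0,-4,0,0,0],[0,0,0,0,0]]])

```text
time_s: 21.05
position: [0.4964, 0.3069, 0.2893]
tcp_rot: [-0.507, 0.527, -0.491, 0.472]
wrist_force: [-0.2, -0.0, -1.8]
finger_gap: 0.131
```

```bash
cat > look2.py <<'E'
from st import *
import pickle,sys
n=sys.argv[1]
q=cap('side','s%s.png'%n);pickle.dump(q,open('s%s.pkl'%n,'wb'))
p=cap('wrist','w%s.png'%n);pickle.dump(p,open('w%s.pkl'%n,'wb'))
A=cv2.resize(q['pixels'][200:370,190:340],None,fx=3,fy=3,interpolation=cv2.INTER_CUBIC)
B=p['pixels'][50:300,130:480]
h=np.zeros((510,800,3),np.uint8);h[:,:450]=A;h[:250,450:800]=B;cv2.imwrite('pics/l%s.png'%n,h)
E
python3 look2.py 26;python3 -c "
from st import *
goto(.506,.2985,.28,3.2)"
```

```text
t 21.05 pos [0.4964 0.3069 0.2893] gap 0.131 F [-0.2254 -0.0339 -1.7773] T [ 0.0095 -0.1052  0.0565]
jawang 4.09 ydir [-0.0389 -0.0022 -0.9992] j7 -0.24
t 21.15 pos [0.4968 0.3058 0.2895] gap 0.13 F [ 0.4999 -0.0892 -1.8265] T [ 0.0233 -0.1261 -0.0181]
jawang 4.01 ydir [-0.0385 -0.0025 -0.9993] j7 -0.24
shift mm [7.9 9.2 9. ] turn 0.8
```

View pics/l26.png

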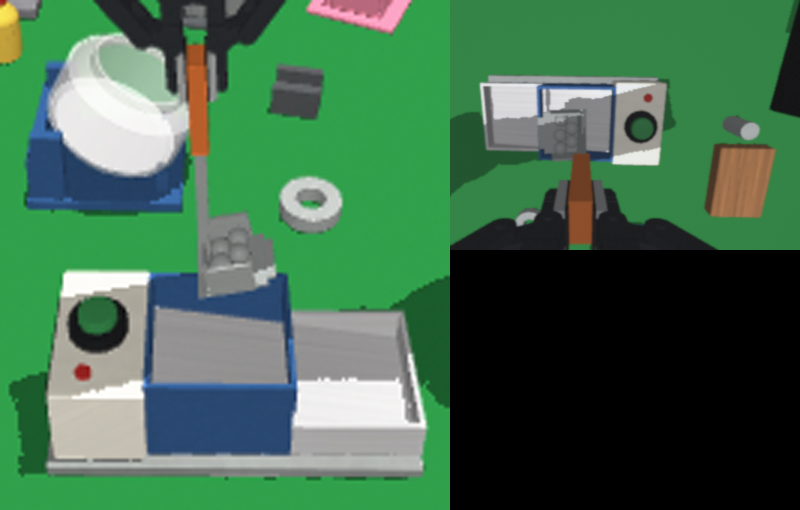

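View pics/w26.png

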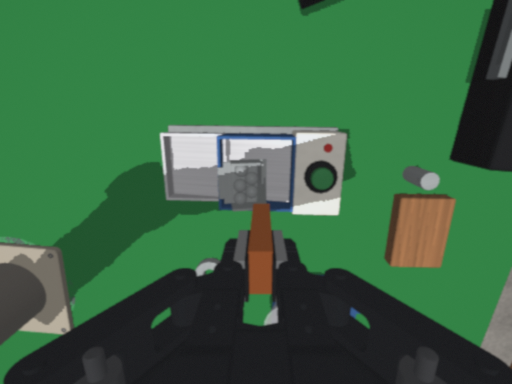

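```bash
python3 - <<'E'
from pr import *
p=pickle.load(open('w26.pkl','rb'));q=pickle.load(open('s26.pkl','rb'))
a=cv2.resize(p['pixels'][120:220,155:355],None,fx=4,fy=4,interpolation=cv2.INTER_CUBIC);cv2.imwrite('pics/w26b.png',a)
E
```

```text
(no output)
```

View pics/w26b.png

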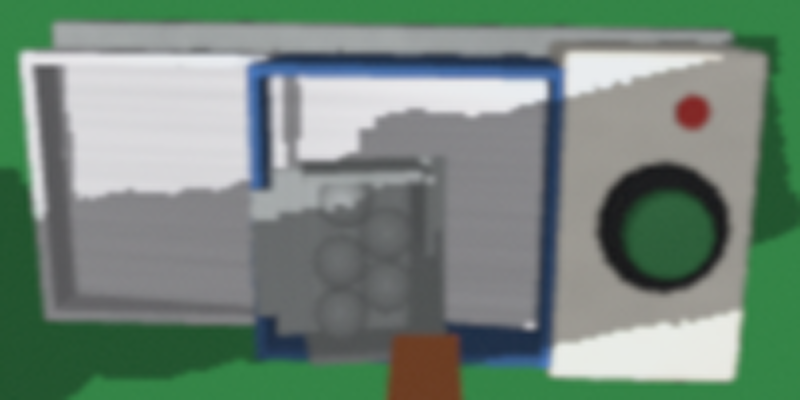

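```bash
python3 - <<'E'
from pr import *
p=pickle.load(open('w26.pkl','rb'));q=pickle.load(open('s26.pkl','rb'))
C=lambda L:[(x/4+155,y/4+120) for x,y in L]
pr(p,'rim',C([(250,65),(562,65),(553,365),(258,357)]),.088)
pr(p,'housing',C([(562,52),(768,55),(735,380),(550,375)]),.085)
pr(p,'button',C([(668,235)]),.095)
pr(p,'black ring',C([(663,228)]),.087)
pr(p,'tray',C([(20,52),(45,320)]),.045)
D=lambda L:[(x/3+190,y/3+200) for x,y in L]
pr(q,'rimS',D([(148,272),(288,275),(297,382),(145,386)]),.088)
pr(q,'buttonS',D([(98,316)]),.097)
E
```

```text
rim 0.088
[[0.4265 0.3484]
 [0.5332 0.3563]
 [0.5417 0.2481]
 [0.4322 0.2419]]
   len 0.1069 ang 4.23
   len 0.1085 ang -85.49
   len 0.1097 ang -176.76
  mean [0.4834 0.2987 0.088 ]
housing 0.085
[[0.533  0.3604]
 [0.6026 0.3645]
 [0.6098 0.2469]
 [0.5414 0.243 ]]
   len 0.0697 ang 3.39
   len 0.1178 ang -86.50
   len 0.0685 ang -176.73
  mean [0.5717 0.3037 0.085 ]
button 0.095
[[0.5755 0.3018]]
  mean [0.5755 0.3018 0.095 ]
black ring 0.087
[[0.5751 0.3025]]
  mean [0.5751 0.3025 0.087 ]
tray 0.045
[[0.3289 0.3431]
 [0.3352 0.2346]]
   len 0.1086 ang -86.65
  mean [0.3321 0.2888 0.045 ]
rimS 0.088
[[0.5426 0.2449]
 [0.4315 0.241 ]
 [0.4259 0.3414]
 [0.5339 0.3519]]
   len 0.1112 ang -177.98
   len 0.1006 ang 93.16
   len 0.1085 ang 5.51
  mean [0.4835 0.2948 0.088 ]
buttonS 0.097
[[0.5746 0.2992]]
  mean [0.5746 0.2992 0.097 ]
```

Request:
move_arm(increments=[[[0,5,2,6,0],[0,4,8,8,-0.5],[0,0,12,5,0],[0,0,14,0,0],[0,0,14,0,0],[0,0,12,0,0],[0,0,8,0,0]]])

```text
time_s: 21.85
position: [0.5195, 0.2914, 0.2137]
tcp_rot: [-0.508, 0.527, -0.49, 0.474]
wrist_force: [0.5, -0.0, -1.8]
finger_gap: 0.126
```

```bash
python3 look2.py 27;python3 -c "
from st import *
goto(.5135,.2995,.2,3.4)"
```

```text
t 21.85 pos [0.5195 0.2914 0.2137] gap 0.126 F [ 0.4769 -0.0006 -1.7575] T [ 0.0318 -0.0739 -0.0575]
jawang 4.03 ydir [-0.0356 -0.0039 -0.9994] j7 -0.16
t 21.95 pos [0.5189 0.2913 0.2137] gap 0.131 F [-0.9958 -0.18   -0.619 ] T [ 0.0424 -0.0666 -0.0136]
jawang 4.05 ydir [-0.0369 -0.0047 -0.9993] j7 -0.16
shift mm [-8.5 13.8 -4.3] turn 0.6
```

View pics/l27.png

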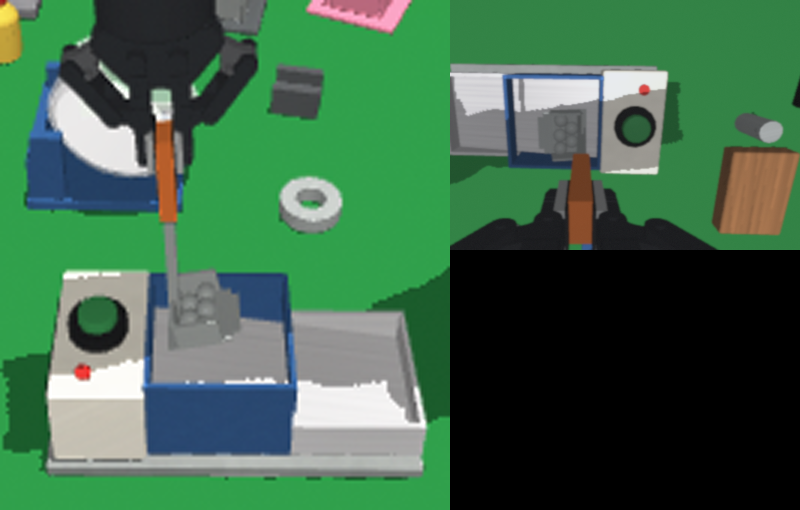

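Request:
move_arm(increments=[[[0,-6,3,-2,0],[0,-3,6,-2,0],[0,0,6,0,0],[0,0,6,0,0],[0,0,4,0,0]]])

```text
time_s: 22.45
position: [0.5142, 0.3023, 0.1888]
tcp_rot: [-0.509, 0.526, -0.49, 0.473]
wrist_force: [0.6, -0.0, -1.5]
finger_gap: 0.125
```

```bash
python3 look2.py 28
```

```text
t 22.45 pos [0.5142 0.3023 0.1888] gap 0.125 F [ 0.5758 -0.0451 -1.4822] T [ 0.0017 -0.0755 -0.0059]
jawang 4.14 ydir [-0.0333 -0.0019 -0.9994] j7 -0.16
```

View pics/l28.png

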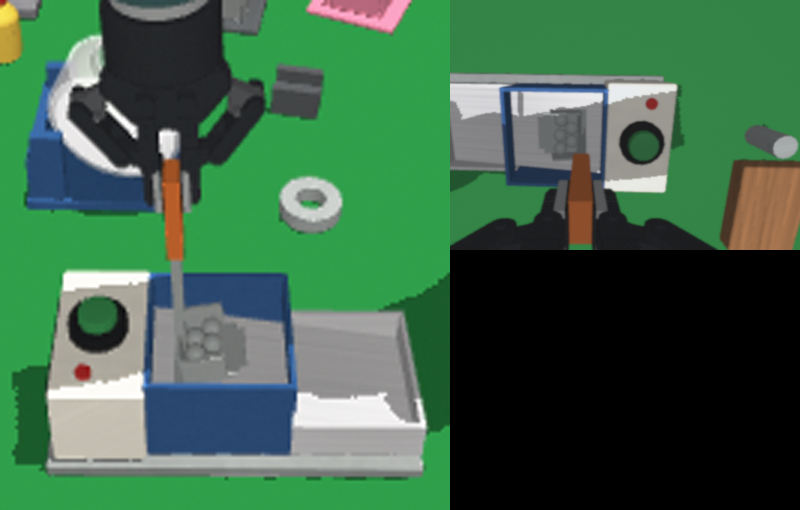

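Request:
move_arm(increments=[[[0,1,5,0,0],[0,0,5,0,0],[0,0,4,0,0]]])

```text
time_s: 22.85
position: [0.5175, 0.302, 0.1807]
tcp_rot: [-0.512, 0.523, -0.489, 0.474]
wrist_force: [-5.1, -2.5, 35.8]
finger_gap: 0.132
```

Request:
move_arm(increments=[[[0,0,4,0,0],[0,0,4,0,0]]])

```text
time_s: 23.05
position: [0.5178, 0.3018, 0.1808]
tcp_rot: [-0.513, 0.522, -0.49, 0.473]
wrist_force: [-6.5, -2.4, 25.2]
finger_gap: 0.131
```

Request:
move_arm(increments=[[[0,0,-1.5,0,0],[0.3,0,0,0,0],[0.4,0,0,0,0],[0.5,0,0,0,0]]])

```text
time_s: 23.45
position: [0.5188, 0.3016, 0.184]
tcp_rot: [-0.514, 0.52, -0.491, 0.473]
wrist_force: [0.4, 0.4, 0.4]
finger_gap: 0.5
```

```bash
python3 look2.py 29
```

```text
t 23.45 pos [0.5188 0.3016 0.184 ] gap 0.5 F [0.411  0.3595 0.4328] T [ 0.0281  0.031  -0.0199]
jawang 4.06 ydir [-0.0234  0.0104 -0.9997] j7 -0.15
```

View pics/l29.png

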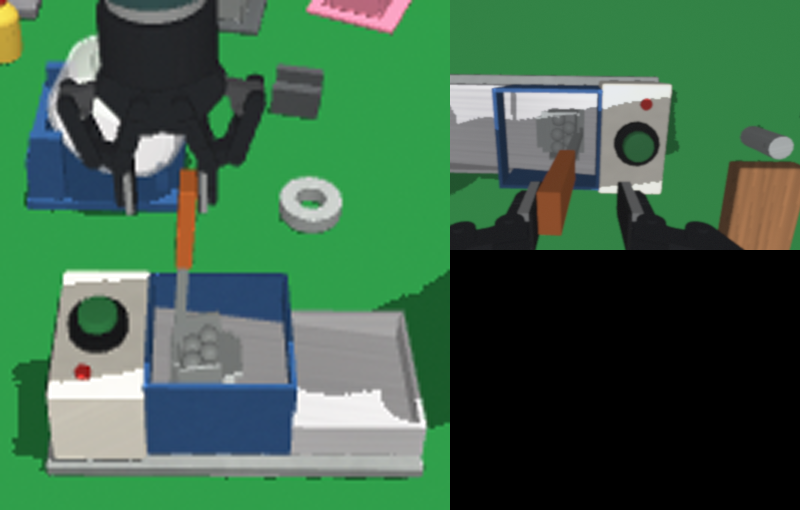

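Request:
move_arm(increments=[[[0.5,0,2,-10,0],[0.5,0,4,-12,0],[0.5,0,4,-12,0],[0.5,0,5,-12,0],[0.5,0,5,-12,0],[0.5,0,0,0,0]]])

```text
time_s: 24.15
position: [0.4536, 0.2967, 0.1623]
tcp_rot: [-0.513, 0.522, -0.491, 0.473]
wrist_force: [-0.5, 0.1, -0.2]
finger_gap: 0.502
```

```bash
python3 look2.py 30
```

```text
t 24.15 pos [0.4536 0.2967 0.1623] gap 0.502 F [-0.463   0.0637 -0.2209] T [ 0.0448 -0.0255 -0.0303]
jawang 4.10 ydir [-0.0284  0.0076 -0.9996] j7 -0.17
```

View pics/l30.png

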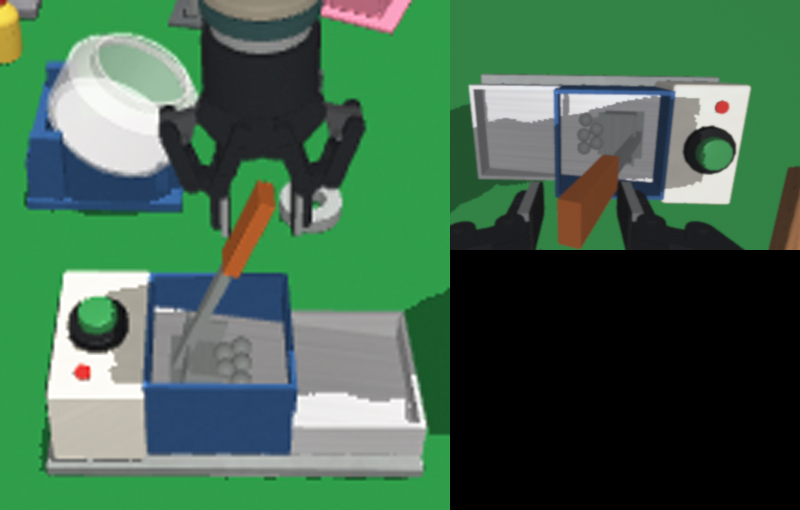

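Request:
move_arm(increments=[[[0.5,0,1,-8,0],[0.5,0,1,-6,0],[0.5,0,0,0,0],[0.5,0,0,0,0],[0.5,0,0,0,0]]])

```text
time_s: 24.75
position: [0.4437, 0.2961, 0.1621]
tcp_rot: [-0.514, 0.52, -0.49, 0.474]
wrist_force: [-0.6, 0.1, 0.0]
finger_gap: 0.498
```

```bash
python3 look2.py 31
```

```text
t 24.75 pos [0.4437 0.2961 0.1621] gap 0.498 F [-0.5852  0.1038  0.0055] T [-0.0338 -0.0492  0.0196]
jawang 4.00 ydir [-0.0212  0.0095 -0.9997] j7 -0.18
```

View pics/l31.png

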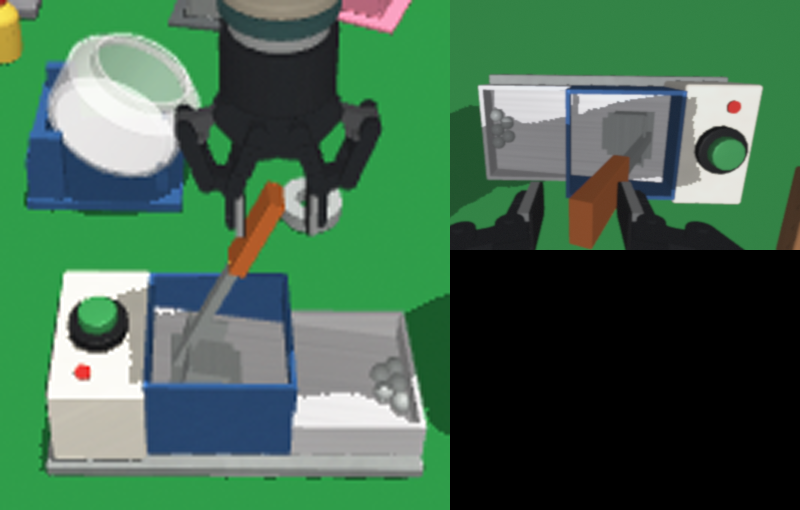

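Request:
move_arm(increments=[[[0.5,0,-1,10,0],[0.5,0,-2,12,0],[0.5,0,-3,12,0],[0.5,0,-3,12,0],[0.45,0,-3,10,0],[0.4,0,-3,8,0],[0.35,0,-1,5,0]]])

```text
time_s: 25.55
position: [0.5215, 0.3005, 0.1777]
tcp_rot: [-0.515, 0.519, -0.49, 0.476]
wrist_force: [0.1, -0.8, -0.2]
finger_gap: 0.35
```

```bash
python3 look2.py 32
```

```text
t 25.55 pos [0.5215 0.3005 0.1777] gap 0.35 F [ 0.0666 -0.7602 -0.1826] T [-0.0269 -0.0098  0.0147]
jawang 3.93 ydir [-0.0186  0.0091 -0.9998] j7 -0.15
```

View pics/l32.png

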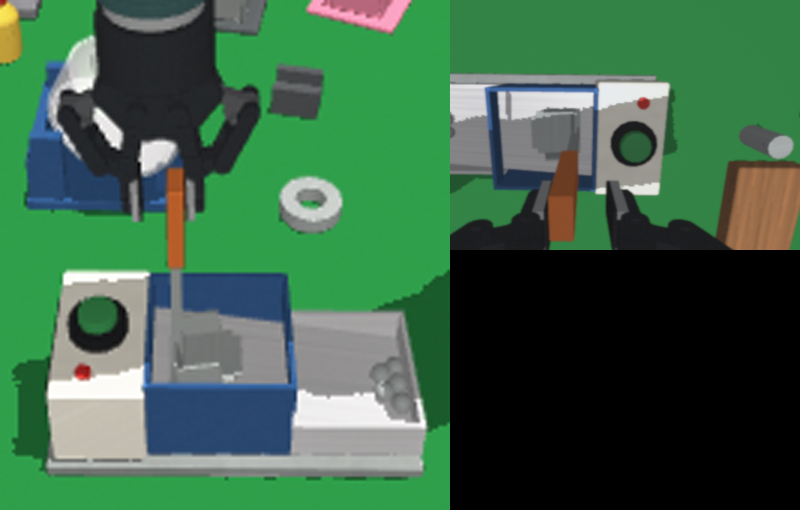

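Request:
move_arm(increments=[[[0.25,0,0,-4,0],[0.1,0,0,0,0],[0,0,0,0,0],[0,0,0,0,0],[0,0,-4,0,0],[0,0,-10,0,0],[0,0,-20,0,0],[0,0,-25,0,0],[0,0,-25,0,0],[0,0,-25,0,0],[0,0,-10,0,0]]])

```text
time_s: 26.75
position: [0.5158, 0.2986, 0.3019]
tcp_rot: [-0.513, 0.521, -0.49, 0.474]
wrist_force: [0.8, 0.9, -0.8]
finger_gap: 0.131
```

```bash
python3 look2.py 33; python3 -c "
from st import *
goto(.5288,-.2788,.31,-7.2)"
```

```text
t 26.75 pos [0.5158 0.2986 0.3019] gap 0.131 F [ 0.7746  0.8658 -0.8342] T [ 0.0382 -0.0441 -0.0005]
jawang 3.97 ydir [-0.0244  0.0065 -0.9997] j7 -0.22
t 26.85 pos [0.5155 0.2985 0.3007] gap 0.136 F [ 0.3918  0.2278 -1.1856] T [ 0.0446 -0.0013  0.0185]
jawang 3.98 ydir [-0.0252  0.0062 -0.9997] j7 -0.22
shift mm [576.8 -13.2 -27. ] turn 11.2
```

View pics/l33.png

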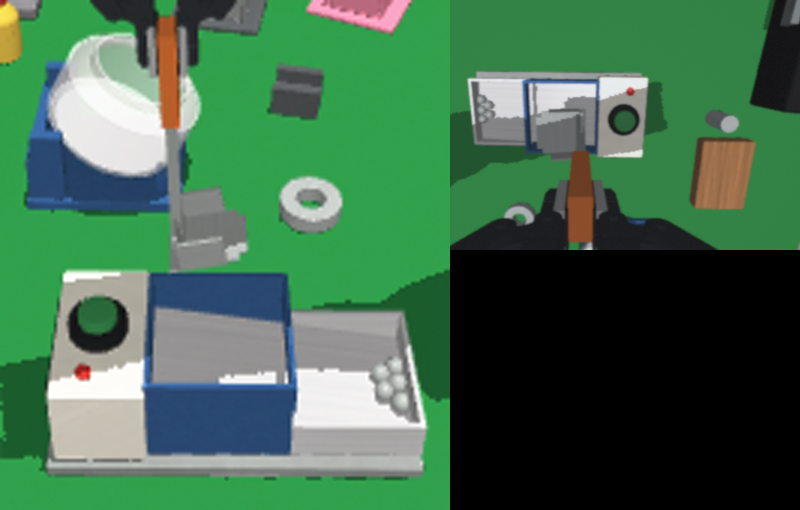

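Request:
move_arm(increments=[[[0,15,-8,1,0],[0,30,-8,2,0.8],[0,42,-4,2,0.9],[0,42,0,2,0.9],[0,42,0,2,0.9],[0,42,0,2,0.9],[0,42,0,2,0.9],[0,42,0,2,0.9],[0,42,0,2,0.9],[0,42,0,2,0.9],[0,42,0,2,0.9],[0,40,0,2,0.9],[0,30,0,2,0.9],[0,20,0,1,0.4],[0,10,0,0,0],[0,0,0,0,0]]])

```text
time_s: 28.45
position: [0.5119, -0.2592, 0.3063]
tcp_rot: [0.447, -0.479, 0.547, -0.521]
wrist_force: [0.5, 0.7, -0.1]
finger_gap: 0.133
```

```bash
python3 -c "
from st import *
import pickle
goto(.5288,-.2788,.31,-7.2)
for n in ('side','wrist','top'):
    q=cap(n,n[0]+'34.png');pickle.dump(q,open(n[0]+'34.pkl','wb'))
"
```

```text
t 28.45 pos [ 0.5119 -0.2592  0.3063] gap 0.133 F [ 0.4851  0.749  -0.1039] T [-0.0444 -0.1223  0.0032]
jawang -8.22 ydir [-0.0589 -0.0017 -0.9983] j7 0.57
shift mm [17.  -4.7 19.2] turn -1.0
```

View pics/w34.png

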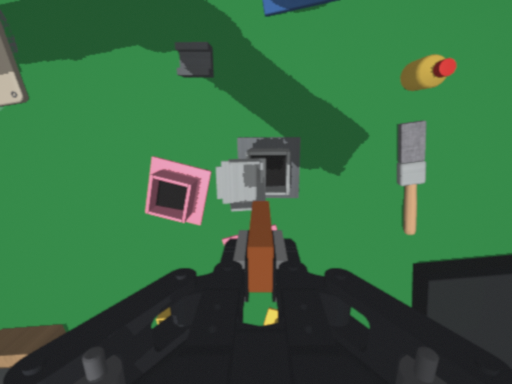

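```bash
cat > ov5.py <<'E'
from ov import *
import pickle,sys
n=sys.argv[1];th,ox,oy,oz,yw=[float(v) for v in sys.argv[2:7]];wx,wy,sx,sy=[int(v) for v in sys.argv[7:11]]
ims=[]
for nm,x0,y0 in (('w',wx,wy),('s',sx,sy)):
    p=pickle.load(open('%s%s.pkl'%(nm,n),'rb'))
    A=cv2.resize(p['pixels'][y0:y0+100,x0:x0+100],None,fx=4,fy=4,interpolation=cv2.INTER_CUBIC)
    draw(A,p,[ox,oy,oz],np.radians(yw),np.radians(th),(0,0,255),x0,y0,4);ims.append(A)
cv2.imwrite('pics/ov%s.png'%n,np.hstack(ims))
E
python3 ov5.py 34 -3.4 .5044 -.2595 .179 -8 200 130 200 110
```

```text
(no output)
```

View pics/ov34.png

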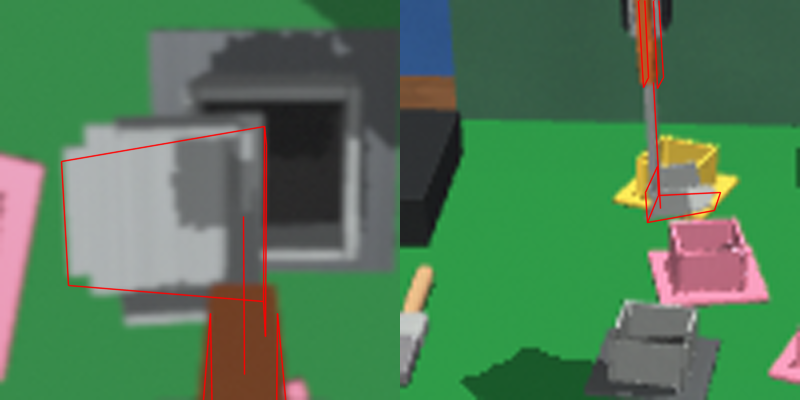

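```bash
python3 -c "
from st import *
goto(.5363,-.2785,.29,-7.2)
print(R@np.array([0,.1,0]),R@np.array([0,0,.1]))
goto(*(s['position']+[0,0,-.1]))"
```

```text
t 28.6 pos [ 0.5137 -0.2558  0.3064] gap 0.132 F [ 0.8674  0.6289 -1.7172] T [-0.0501 -0.1126  0.0208]
jawang -7.94 ydir [-0.0575 -0.0001 -0.9983] j7 0.57
shift mm [19.2 15.1 26.4] turn -0.7
[-0.0058 -0.     -0.0998] [ 0.0989 -0.0138 -0.0057]
shift mm [-0.8 99.8  5.7]
```

Request:
move_arm(increments=[[[0,12,0,14,-0.7],[0,9,5,12,0],[0,3,8,3,0],[0,0,0,0,0],[0,0,0,0,0]]])

```text
time_s: 29.1
position: [0.5416, -0.2764, 0.2897]
tcp_rot: [0.456, -0.484, 0.543, -0.513]
wrist_force: [0.2, 0.2, -1.2]
finger_gap: 0.131
```

```bash
python3 -c "
from st import *
import pickle
O=s['position']+R[:,1]*.128;print('O',O)
for n in ('side','wrist'):
    q=cap(n,n[0]+'35.png');pickle.dump(q,open(n[0]+'35.pkl','wb'))
"
```

```text
t 29.1 pos [ 0.5416 -0.2764  0.2897] gap 0.131 F [ 0.2164  0.177  -1.2149] T [-0.0484 -0.0971  0.0258]
jawang -6.62 ydir [-0.0587  0.0053 -0.9983] j7 0.61
O [ 0.534  -0.2757  0.1619]
```

View pics/w35.png

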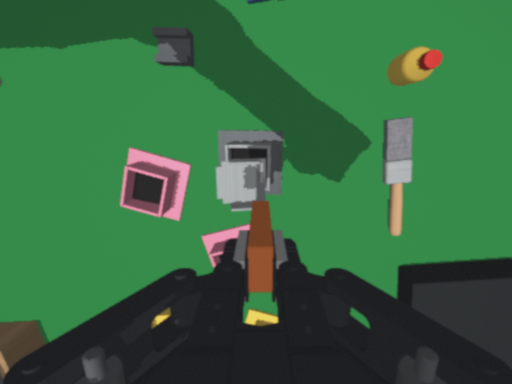

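Request:
move_arm(increments=[[[0,4,4,-5,-0.5],[0,0,18,1,0],[0,0,20,1.2,0],[0,0,20,1.2,0],[0,0,18,1,0],[0,0,10,0.5,0],[0,0,0,0,0]]])

```text
time_s: 29.9
position: [0.5325, -0.2813, 0.1993]
tcp_rot: [0.459, -0.486, 0.54, -0.511]
wrist_force: [0.4, -0.2, -1.1]
finger_gap: 0.128
```

```bash
cat > ls.py <<'E'
from st import *
import pickle,sys
n=sys.argv[1]
O=s['position']+R[:,1]*.128;print('O',O)
for m in ('side','wrist'):
    q=cap(m,m[0]+n+'.png');pickle.dump(q,open(m[0]+n+'.pkl','wb'))
a=cv2.imread('pics/w%s.png'%n)[120:240,190:310];b=cv2.imread('pics/s%s.png'%n)[110:230,200:300]
cv2.imwrite('pics/c%s.png'%n,np.hstack([cv2.resize(a,None,fx=3.6,fy=3.6,interpolation=2),cv2.resize(b,None,fx=3.6,fy=3.6,interpolation=2)]))
E
python3 ls.py 36
```

```text
t 29.9 pos [ 0.5325 -0.2813  0.1993] gap 0.128 F [ 0.4099 -0.2086 -1.1195] T [-0.0149 -0.0413 -0.0478]
jawang -6.07 ydir [-0.0555  0.0038 -0.9984] j7 0.68
O [ 0.5254 -0.2808  0.0715]
```

View pics/c36.png

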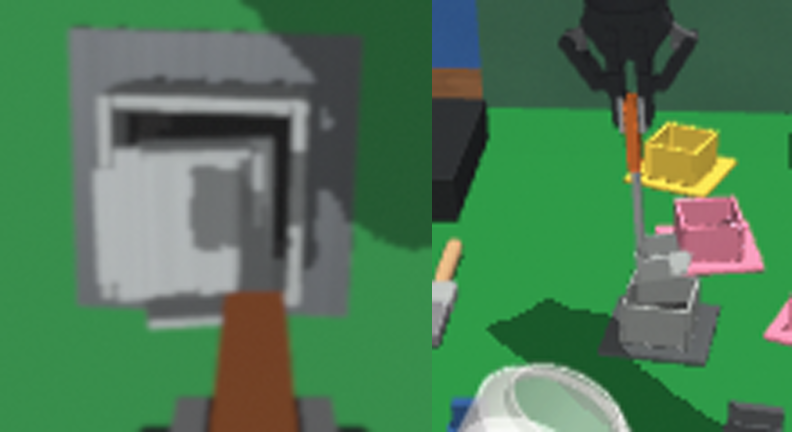

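Request:
move_arm(increments=[[[0,-2,0,3.5,1.2],[0,-0.5,3,0.5,0],[0,0,4,0,0],[0,0,0,0,0]]])

```text
time_s: 30.4
position: [0.5396, -0.2808, 0.196]
tcp_rot: [0.454, -0.48, 0.542, -0.52]
wrist_force: [-0.2, 0.3, -1.5]
finger_gap: 0.135
```

```bash
python3 ls.py 37
```

```text
t 30.4 pos [ 0.5396 -0.2808  0.196 ] gap 0.135 F [-0.1824  0.3086 -1.4714] T [-0.0059 -0.0512 -0.0352]
jawang -7.35 ydir [-0.048   0.0001 -0.9988] j7 0.66
O [ 0.5334 -0.2808  0.0681]
```

View pics/c37.png

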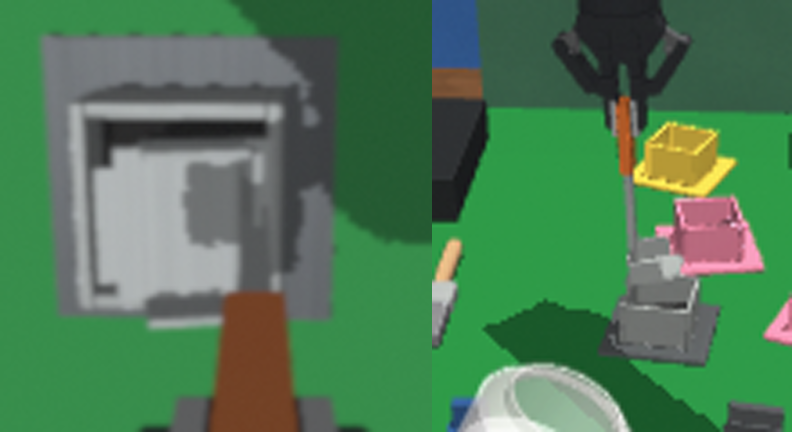

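Request:
move_arm(increments=[[[0,-3,2,-5,0],[0,0,2,0,0]]])

```text
time_s: 30.7
position: [0.5345, -0.2774, 0.1926]
tcp_rot: [0.454, -0.479, 0.542, -0.52]
wrist_force: [0.5, 0.5, -1.2]
finger_gap: 0.133
```

```bash
python3 ls.py 38
```

```text
t 30.7 pos [ 0.5345 -0.2774  0.1926] gap 0.133 F [ 0.5204  0.4876 -1.2072] T [-0.0314 -0.0461 -0.0595]
jawang -7.37 ydir [-0.0473 -0.0005 -0.9989] j7 0.66
O [ 0.5285 -0.2774  0.0648]
```

View pics/c38.png

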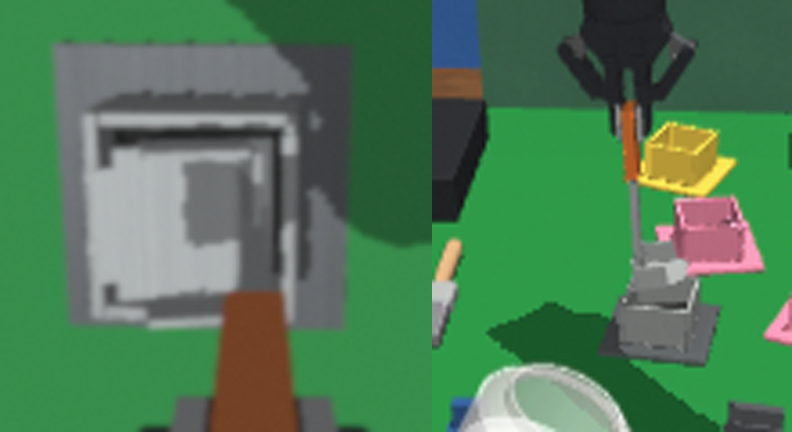

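Request:
move_arm(increments=[[[0,0,6,0.4,0],[0,0,6,0.4,0],[0,0,6,0.4,0]]])

```text
time_s: 31.1
position: [0.5359, -0.2783, 0.1739]
tcp_rot: [0.454, -0.479, 0.541, -0.521]
wrist_force: [0.4, 0.4, -2.0]
finger_gap: 0.134
```

```bash
python3 ls.py 39
```

```text
t 31.1 pos [ 0.5359 -0.2783  0.1739] gap 0.134 F [ 0.4022  0.3616 -2.0475] T [-0.0328 -0.0777  0.0135]
jawang -7.36 ydir [-0.0454 -0.0018 -0.999 ] j7 0.67
O [ 0.5301 -0.2785  0.046 ]
```

View pics/c39.png

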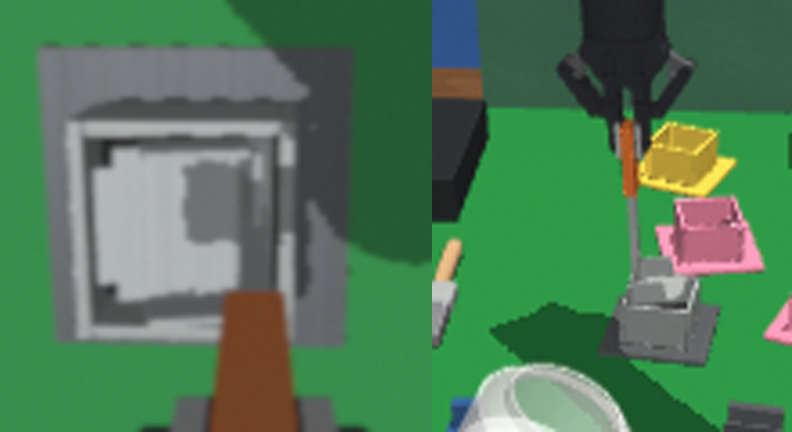

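Request:
move_arm(increments=[[[0,0,5,-1.5,0],[0,0,6,0,0],[0,0,6,0,0]]])

```text
time_s: 31.5
position: [0.5333, -0.2781, 0.1556]
tcp_rot: [0.454, -0.479, 0.541, -0.521]
wrist_force: [0.7, -0.2, -0.8]
finger_gap: 0.126
```

```bash
python3 ls.py 40
```

```text
t 31.5 pos [ 0.5333 -0.2781  0.1556] gap 0.126 F [ 0.6711 -0.1693 -0.837 ] T [-0.0006 -0.1077 -0.0306]
jawang -7.36 ydir [-0.0462 -0.0016 -0.9989] j7 0.69
O [ 0.5274 -0.2783  0.0277]
```

View pics/c40.png

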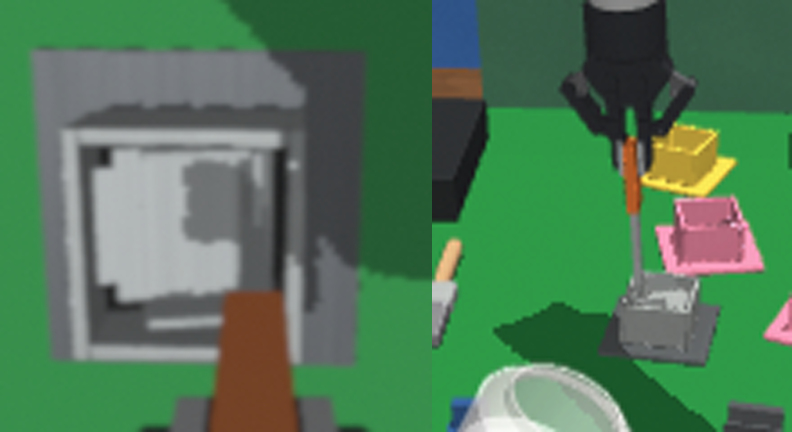

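Well inside the pocket, with no contact force yet. I'll keep lowering it to the floor.

Request:
move_arm(increments=[[[0,0,5,0.5,0],[0,0,5,0.5,0],[0,0,3,0,0]]])

```text
time_s: 31.9
position: [0.5335, -0.2781, 0.1414]
tcp_rot: [0.454, -0.48, 0.542, -0.52]
wrist_force: [-0.7, -1.1, -0.7]
finger_gap: 0.135
```

```bash
python3 ls.py 41
```

```text
t 31.9 pos [ 0.5335 -0.2781  0.1414] gap 0.135 F [-0.7428 -1.0915 -0.725 ] T [-0.0185 -0.0597 -0.0503]
jawang -7.36 ydir [-0.047  -0.0012 -0.9989] j7 0.70
O [ 0.5274 -0.2782  0.0135]
```

Request:
move_arm(increments=[[[0,0,2.5,0.3,0],[0,0,2,0,0]]])

```text
time_s: 32.2
position: [0.5338, -0.2787, 0.1376]
tcp_rot: [0.454, -0.479, 0.541, -0.521]
wrist_force: [-1.1, 0.7, 11.6]
finger_gap: 0.133
```

```bash
python3 ls.py 42
```

```text
t 32.2 pos [ 0.5338 -0.2787  0.1376] gap 0.133 F [-1.1054  0.7488 11.6361] T [0.3463 0.6379 0.0042]
jawang -7.37 ydir [-0.0462 -0.002  -0.9989] j7 0.70
O [ 0.5279 -0.279   0.0097]
```

View pics/c42.png

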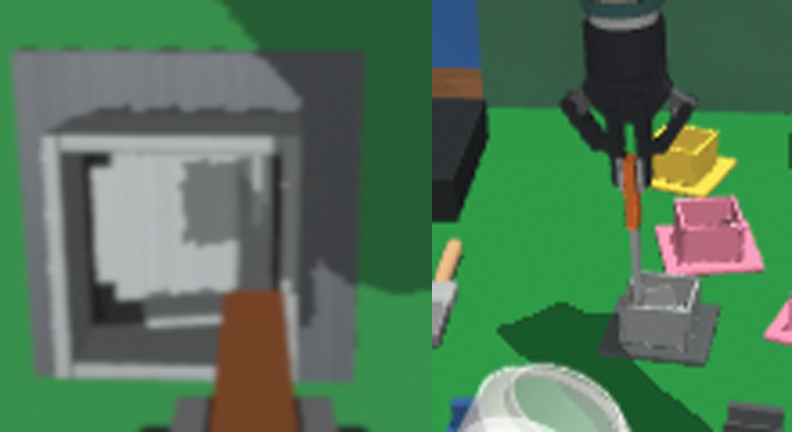

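Request:
move_arm(increments=[[[0.2,0,-0.5,0,0],[0.3,0,0,0,0],[0.6,0,0,0,0],[1,0,0,0,0],[1,0,0,0,0],[1,0,0,0,0]]])

```text
time_s: 32.9
position: [0.5341, -0.2787, 0.1384]
tcp_rot: [0.454, -0.479, 0.541, -0.521]
wrist_force: [-0.1, 0.1, -0.6]
finger_gap: 0.958
```

```bash
python3 ls.py 43
```

```text
t 32.9 pos [ 0.5341 -0.2787  0.1384] gap 0.958 F [-0.1077  0.0784 -0.5762] T [-0.0822 -0.0243  0.0232]
jawang -7.37 ydir [-0.0453 -0.0021 -0.999 ] j7 0.70
O [ 0.5283 -0.279   0.0106]
```

View pics/c43.png

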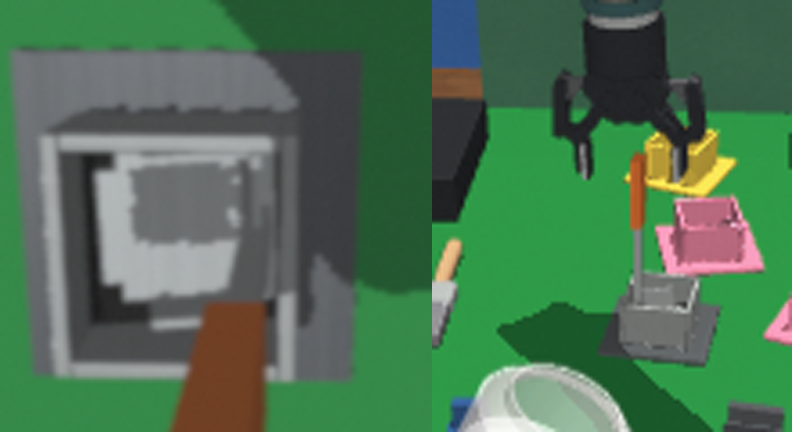

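View pics/w43.png

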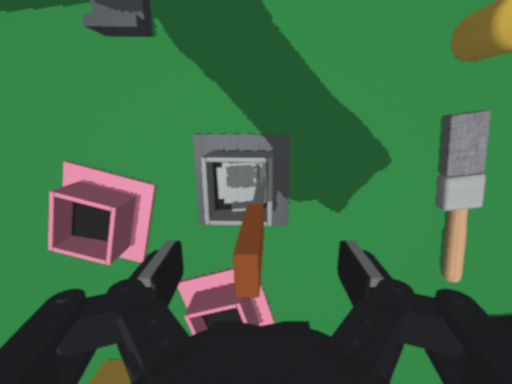

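Request:
move_arm(increments=[[[1,0,-15,0,0],[1,0,-30,0,0],[1,0,-35,0,0],[1,0,-35,0,0],[1,0,-35,0,0],[1,-20,-15,0,0],[1,-40,0,0,0]]])

```text
time_s: 33.7
position: [0.5468, -0.2245, 0.3085]
tcp_rot: [0.449, -0.478, 0.544, -0.524]
wrist_force: [0.9, -0.4, -0.1]
finger_gap: 1.001
```

```bash
python3 ls.py 44; python3 -c "
from st import *
goto(.575,.3015,.2)"; python3 ov5.py 44 0 .5288 -.2788 .012 -7.2 180 130 200 110;
```

```text
t 33.7 pos [ 0.5468 -0.2245  0.3085] gap 1.001 F [ 0.9111 -0.4152 -0.0543] T [ 0.0108 -0.0988 -0.0138]
jawang -8.04 ydir [-0.049  -0.0054 -0.9988] j7 0.50
O [ 0.5405 -0.2252  0.1807]
t 33.8 pos [ 0.5489 -0.2148  0.3061] gap 1.0 F [0.2623 0.3532 0.1309] T [ 0.048  -0.0515 -0.0254]
jawang -7.27 ydir [-0.051   0.0027 -0.9987] j7 0.50
shift mm [-515.9  106.   -34. ]
```

View pics/ov44.png

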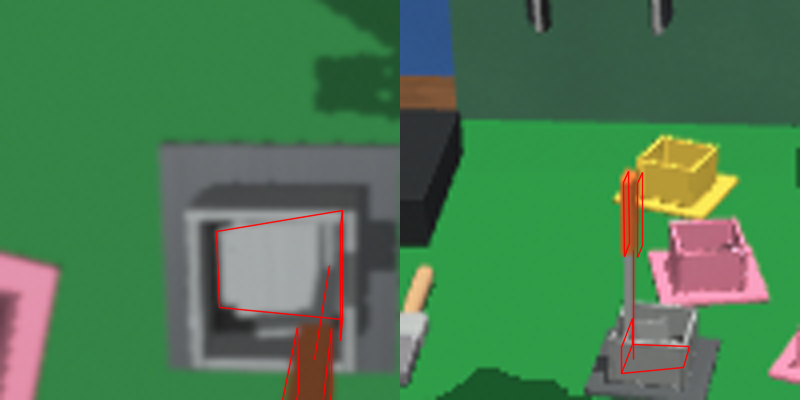

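View pics/w44.png

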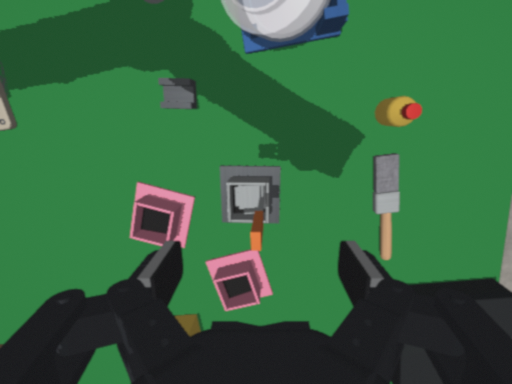

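Request:
move_arm(increments=[[[0,-40,0,-3,0],[0,-45,0,-3,0],[0,-45,0,-3,0],[0,-45,0,-3,0],[0,-45,0,-3,0],[0,-45,0,-3,0],[0,-45,0,-3,0],[0,-45,5,-3,0],[0,-45,10,-3,0],[0,-40,15,-3,0],[0,-30,20,-2,0],[0,-20,20,0,0],[0,-10,10,0,0],[0,0,0,0,0]]])

```text
time_s: 35.2
position: [0.5776, 0.3009, 0.2181]
tcp_rot: [0.452, -0.481, 0.543, -0.519]
wrist_force: [0.7, -0.3, -0.1]
finger_gap: -0.001
```

```bash
python3 look2.py 45; python3 -c "
from st import *
goto(.575,.3015,.12)
p=cap('top');import pickle;w=pickle.load(open('w45.pkl','rb'))
for m,pp in (('top',p),('w',cams.capture('wrist')),('s',cams.capture('side'))):
    for q in cams.place_of('start_button_top',pp)[:1]: print(m,q['conf'],q['point'],atz(pp,q['point'],.095))
"
```

```text
t 35.2 pos [0.5776 0.3009 0.2181] gap -0.001 F [ 0.7128 -0.286  -0.0944] T [ 0.018  -0.0384  0.0473]
jawang -7.42 ydir [-0.052  -0.0018 -0.9986] j7 -0.29
t 35.3 pos [0.5789 0.2985 0.2201] gap 0.003 F [-0.3401 -0.9156  0.0013] T [ 0.0053 -0.0639 -0.0016]
jawang -7.60 ydir [-0.0493 -0.0018 -0.9988] j7 -0.29
shift mm [ -3.3 100.2   0.6] 
top 0.47 [185.2, 116.5] [0.567  0.3189 0.095 ]
w 0.78 [181.8, 261.3] [0.5747 0.2988 0.095 ]
s 0.43 [303.7, 220.4] [0.5808 0.2931 0.095 ]
```

View pics/l45.png

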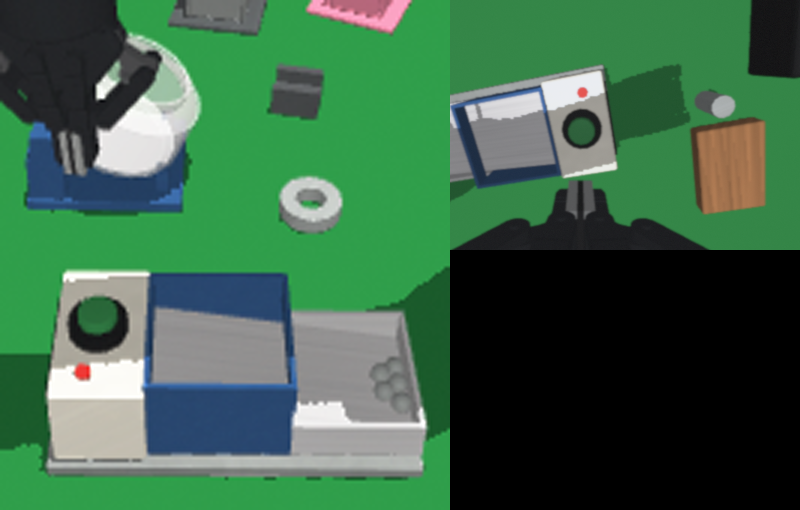

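Request:
move_arm(increments=[[[0,-1,25,0,0],[0,0,25,0.5,0],[0,0,25,1,0],[0,0,20,1,0],[0,0,5,0,0],[0,0,0,0,0]]])

```text
time_s: 36.2
position: [0.581, 0.298, 0.1229]
tcp_rot: [0.455, -0.474, 0.543, -0.522]
wrist_force: [0.1, -0.5, 0.6]
finger_gap: -0.001
```

```bash
python3 look2.py 46; python3 -c "
from st import *
goto(.575,.3005,.1)"
```

```text
t 36.2 pos [0.581  0.298  0.1229] gap -0.001 F [ 0.1298 -0.5129  0.6079] T [0.0245 0.0042 0.0114]
jawang -7.82 ydir [-0.04    0.0044 -0.9992] j7 -0.23
t 36.3 pos [0.5816 0.2983 0.124 ] gap -0.002 F [-0.0282  0.9455  0.3271] T [-0.0467 -0.058  -0.0384]
jawang -7.81 ydir [-0.0384  0.0051 -0.9992] j7 -0.23
shift mm [-1.3 24.2 -5.9]
```

View pics/l46.png

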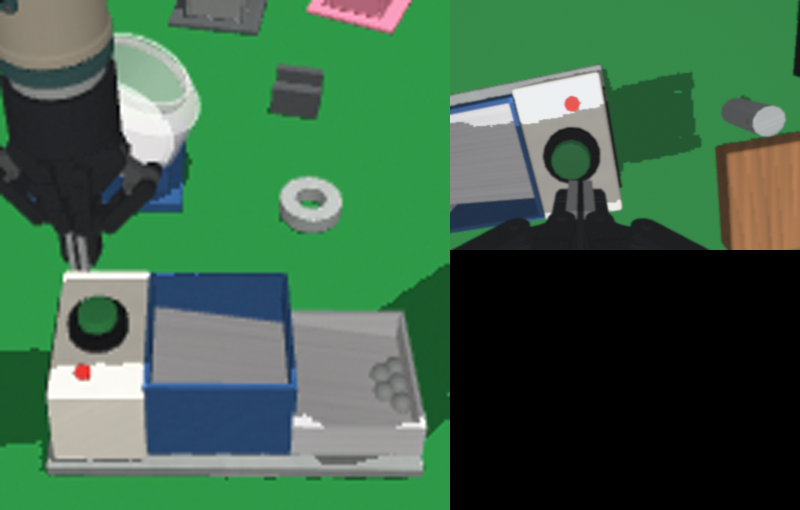

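Request:
move_arm(increments=[[[0,-3,4,-6.5,0],[0,0,6,-1,0],[0,0,4,0,0],[0,0,4,0,0]]])

```text
time_s: 36.7
position: [0.5754, 0.3041, 0.1089]
tcp_rot: [0.458, -0.472, 0.543, -0.523]
wrist_force: [0.3, 0.2, 0.3]
finger_gap: 0.004
```

```bash
python3 look2.py 47; python3 - <<'E'
import cv2
a=cv2.imread('pics/s47.png');cv2.imwrite('pics/s47b.png',cv2.resize(a[260:340,195:275],None,fx=6,fy=6,interpolation=2))
E
```

```text
t 36.7 pos [0.5754 0.3041 0.1089] gap 0.004 F [0.2624 0.2074 0.3258] T [-0.0288 -0.0262 -0.0248]
jawang -7.76 ydir [-0.0328  0.0086 -0.9994] j7 -0.23
```

View pics/s47b.png

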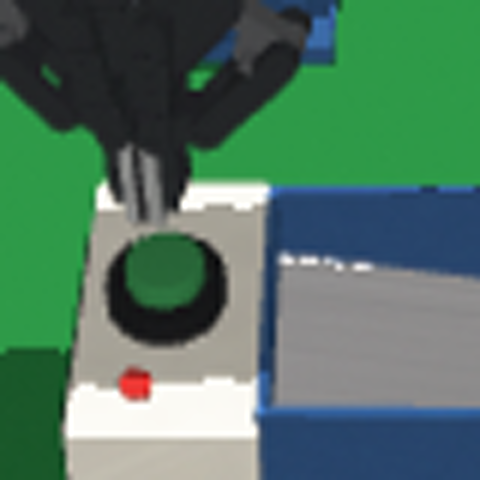

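```bash
python3 - <<'E'
from pr import *
p=pickle.load(open('s47.pkl','rb'))
for X in [(.5754,.3041,.1089),(.575,.3005,.095),(.575,.3015,.100),(.575,.3015,.105)]:
    r,c=proj(p,X);print(X,((c-195)*6,(r-260)*6))
for z in (.095,.1,.105): print(atz(p,(260+272/6,195+165/6),z))
w=pickle.load(open('w47.pkl','rb'));cv2.imwrite('pics/w47b.png',cv2.resize(w['pixels'][150:260,190:330],None,fx=5,fy=5))
for X in [(.5754,.3041,.1089),(.575,.3005,.095),(.575,.3015,.100)]:
    r,c=proj(w,X);print(X,((c-190)*5,(r-150)*5))
E
```

```text
(0.5754, 0.3041, 0.1089) (np.float64(160.41965225791262), np.float64(260.31150345867616))
(0.575, 0.3005, 0.095) (np.float64(164.81716443710468), np.float64(278.3628033302523))
(0.575, 0.3015, 0.1) (np.float64(163.74140077699775), np.float64(271.31974143181617))
(0.575, 0.3015, 0.105) (np.float64(163.0373636540191), np.float64(262.107344894544))
[0.5754 0.2975 0.095 ]
[0.5745 0.3018 0.1   ]
[0.5736 0.3061 0.105 ]
(0.5754, 0.3041, 0.1089) (np.float64(356.303514414999), np.float64(385.2288488842295))
(0.575, 0.3005, 0.095) (np.float64(359.7998471915531), np.float64(370.52260965892714))
(0.575, 0.3015, 0.1) (np.float64(357.886348540639), np.float64(377.551368118626))
```

View pics/w47b.png

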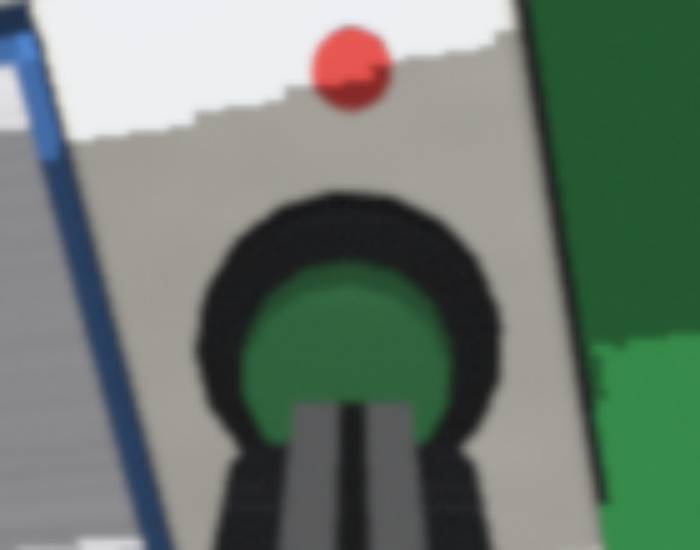

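Request:
move_arm(increments=[[[0,2,4,-0.5,0],[0,0,5,0,0],[0,0,5,0,0]]])

```text
time_s: 37.1
position: [0.5744, 0.3015, 0.094]
tcp_rot: [0.458, -0.472, 0.543, -0.523]
wrist_force: [-0.7, 1.8, -0.3]
finger_gap: 0.002
```

Request:
move_arm(increments=[[[0,0,4,0,0],[0,0,4,0,0]]])

```text
time_s: 37.3
position: [0.5739, 0.3014, 0.0848]
tcp_rot: [0.458, -0.472, 0.543, -0.523]
wrist_force: [0.0, -0.2, -0.7]
finger_gap: 0.006
```

```bash
python3 look2.py 48; python3 - <<'E'
import cv2,numpy as np
a=cv2.imread('pics/s48.png');b=cv2.imread('pics/w48.png')
cv2.imwrite('pics/c48.png',np.hstack([cv2.resize(a[260:340,195:275],None,fx=5,fy=5,interpolation=2),cv2.resize(b[160:260,210:310],None,fx=4,fy=4,interpolation=2)]))
E
```

```text
t 37.3 pos [0.5739 0.3014 0.0848] gap 0.006 F [ 0.0442 -0.2153 -0.7186] T [-0.0336  0.0024  0.0253]
jawang -7.81 ydir [-0.0332  0.0077 -0.9994] j7 -0.21
```

View pics/c48.png

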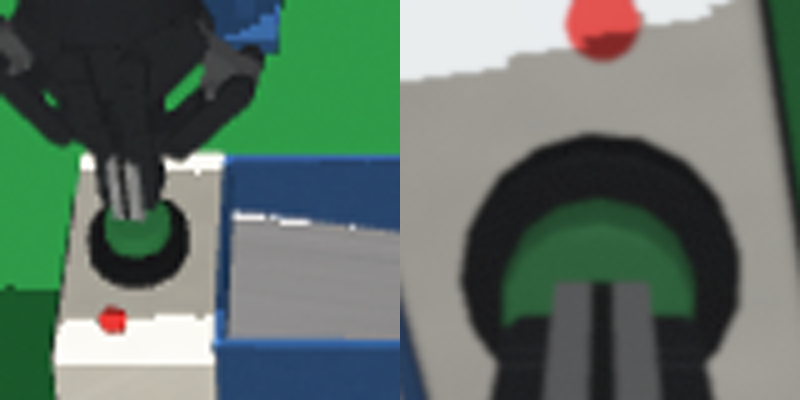

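Request:
move_arm(increments=[[[0,0,4,0,0],[0,0,4,0,0]]])

```text
time_s: 37.6
position: [0.5741, 0.3014, 0.0769]
tcp_rot: [0.458, -0.472, 0.542, -0.523]
wrist_force: [-0.5, -1.7, 3.0]
finger_gap: -0.001
```

Request:
move_arm(increments=[[[0,0,3,0,0],[0,0,3,0,0]]])

```text
time_s: 37.8
position: [0.5744, 0.3014, 0.0748]
tcp_rot: [0.458, -0.471, 0.543, -0.523]
wrist_force: [-8.1, -2.4, 30.8]
finger_gap: 0.002
```

```bash
python3 look2.py 49; python3 - <<'E'
import cv2,numpy as np
a=cv2.imread('pics/s49.png');b=cv2.imread('pics/w49.png')
cv2.imwrite('pics/c49.png',np.hstack([cv2.resize(a[260:340,195:275],None,fx=5,fy=5,interpolation=2),cv2.resize(b[160:260,210:310],None,fx=4,fy=4,interpolation=2)]))
E
```

```text
t 37.8 pos [0.5744 0.3014 0.0748] gap 0.002 F [-8.0619 -2.4409 30.8212] T [-0.5672  2.0838  0.0675]
jawang -7.80 ydir [-0.0323  0.0097 -0.9994] j7 -0.20
```

View pics/c49.png

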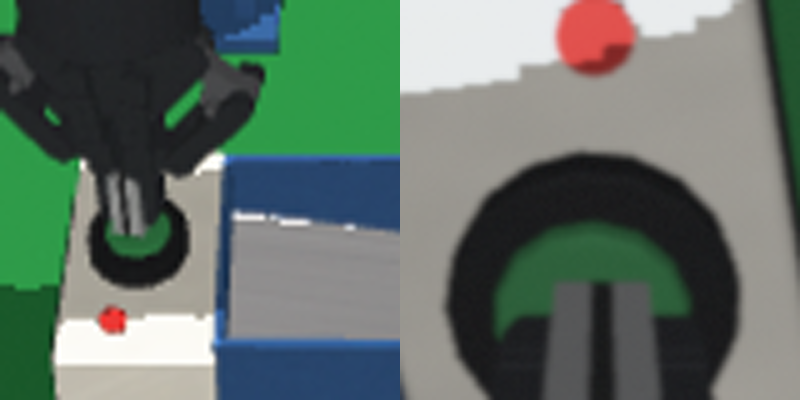

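Request:
move_arm(increments=[[[0,0,1.5,0,0]]])

```text
time_s: 38.0
position: [0.5741, 0.3015, 0.0754]
tcp_rot: [0.459, -0.471, 0.543, -0.522]
wrist_force: [-2.6, -0.5, 4.7]
finger_gap: -0.001
```

Request:
move_arm(increments=[[[0,0,-5,0,0],[0,0,-15,0,0],[0,0,-30,0,0],[0,0,-40,0,0],[0,0,-40,0,0],[0,0,-20,0,0],[0,0,0,0,0],[0,0,0,0,0]]])

```text
time_s: 38.8
position: [0.5794, 0.2995, 0.234]
tcp_rot: [0.459, -0.47, 0.543, -0.523]
wrist_force: [-0.7, -1.5, -0.8]
finger_gap: -0.001
```

```bash
python3 look2.py 50; python3 - <<'E'
from h import *
a=cap('side','s51.png')['pixels'];b=cap('top','t51.png')['pixels']
cv2.imwrite('pics/c51.png',np.hstack([cv2.resize(a[110:370,120:340],None,fx=2,fy=2,interpolation=2),cv2.resize(b[140:270,100:270],None,fx=2,fy=2,interpolation=2).repeat(2,0)[:520] if False else cv2.resize(b[140:270,100:270],(340,520),interpolation=2)]))
E
```

```text
t 38.8 pos [0.5794 0.2995 0.234 ] gap -0.001 F [-0.7242 -1.5199 -0.7794] T [ 0.0013 -0.0741  0.0085]
jawang -7.85 ydir [-0.031   0.0105 -0.9995] j7 -0.30
```

View pics/c51.png

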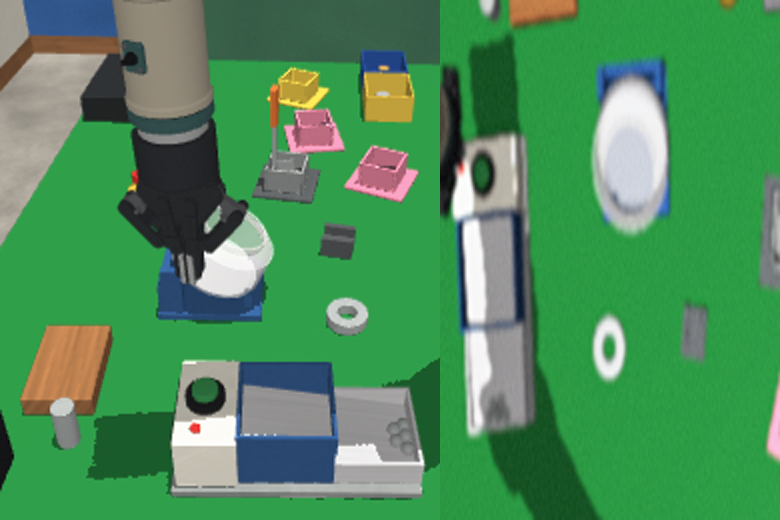

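View pics/l50.png

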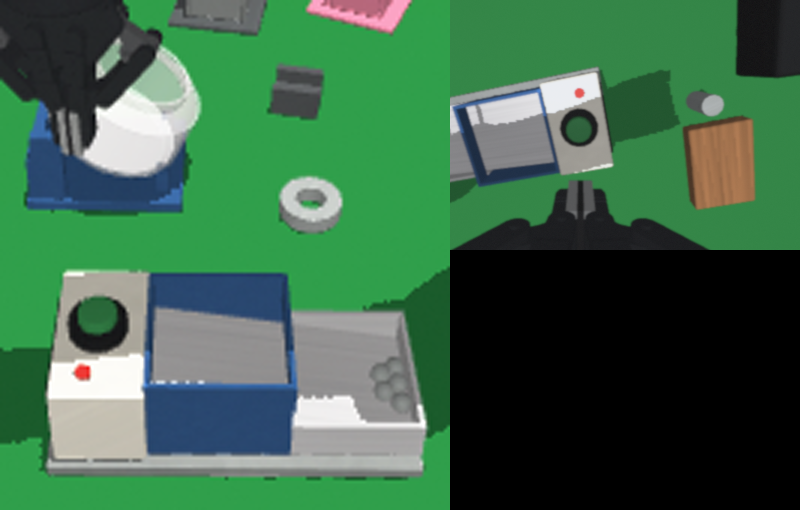

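```bash
python3 -c "
from plant import arm
print(arm.job_done())"
```

```text
the job is handed in; nothing more can be done
None
```

I scooped all five balls out of the leaning jar, tipped them into the blue hopper, put the scoop back in the grey stand, and pressed the green button. The job was handed in at about 39 s of the 72 s allowed.

**Scooping and tipping:** The tool could only point down, so I could not tilt the scoop directly. I leaned it forward in the grip by pushing its lip against the stand wall. In the jar and the hopper I let go and moved it between the open fingers, then gripped it upright again.

**Last checks:**
- **Balls:** All five show in the catch tray. None was spilled, and the gripper did not touch them.
- **Scoop:** It stands upright and released in its stand. The camera view matches the outline for its starting pose to within a few millimetres, bowl facing the same way.
- **Button:** The force went from about 3 N to 31 N at the end of the travel and the picture showed it down, so I take it as fully pressed. It sprang back afterwards. I had no direct reading of the button's travel, and the red lamp looked the same before and after.
- **Bystanders:** Those I could see in the last pictures were where they started.
- **Forces:** The highest wrist forces I read were about 38 N when the scoop touched the jar floor and 36 N when it touched the hopper chute. The tool had also drifted by up to about 3 degrees of tilt, which I allowed for when seating the scoop.

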